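# Set up a stepped bar on a sloping drilling rest and set the depth stop

## Robot

A 6-joint arm with a two-finger parallel gripper is mounted at the origin on a cart in front of the work surface, level with it; the furniture and walls round the work are solid. World frame = base frame: x ahead of the robot, y to its left, z up, the work surface at z = 0. Lengths are in m, angles in degrees, forces in N, time in s.
With the tool pointing down it reaches from about 0.35 to 0.725 m from the base axis. Payload 4.3 kg.
Tool frame: the origin (TCP) lies midway between the tips of the shut fingers; the grasp point (between the pads) lies 19 mm behind it (arm.grip_depth is the distance from the TCP to the grasp point, in m); z points along the fingers, x is the direction in which the jaws open and shut, and the axes are right-handed (so a half turn about z gives the same grasp; the last joint's range is limited). The gripper opens to 85 mm and grips with 20 to 120 N. Pads are 22 mm wide; open, the fingers measure 114 mm over their backs; the gripper's body (76 mm by 85 mm) begins 54 mm behind the grasp point. The pads swing forward as they close: fully open they stand 13 mm farther back than shut.
Start: joints at [-75.017, 21.618, 4.641, 73.018, 0, 83.68], TCP at [0.209, -0.536, 0.231] pointing down, gripper open.
Joint ranges: [-156.06, 156.06], [-48.1, 94.91], [-58.44, 69.94], [-101.28, 121.22], [-78.64, 73.56], [-180, 180]. Speed limits (degrees/s): [147.25, 147.25, 180, 180, 180, 180].

## Interface

Orientations are given as [roll, pitch, yaw] about the fixed x, y, z axes, in that order (R = Rz(yaw) Ry(pitch) Rx(roll)).
In Python, from cell import arm gives the robot as it stands. The module is installed in compiled form; this text tells all that it offers.
- The arm moves only by the tool drive_tool, never from a script. Its argument "plan" is one flat list of numbers, 5 for each row, row after row: the closure, from -1 (fully open) to 1 (shut), then the shift along the tool's x, y, z normalised to -1 to 1, where 1 is 0.3 m, then the turn about the tool's z normalised to -1 to 1, where 1 is 360 degrees. A call has 1 to 5 rows; each row is the pose to reach, as a shift and turn from the pose measured when the call began, along the tool's axes at that moment, turning the shorter way round; what a row does not reach only later rows make up. A row lasts 1/8 s, in which the tool goes at most 62.5 mm and 10.7 degrees, less where a joint would pass 70% of its speed; a pose out of reach is approached as far as the arm can. A call with a number of a shift or a turn outside -1 to 1 is refused whole. A call with a gripper value outside its range is refused whole. The fingers move at their own pace and stop on an object; "force" is the grip in N (left out, the last holds). Time passes only in rows, so rows that repeat a pose let the fingers close. It gives the time, the measured TCP pose, the force and the opening at its end, in the units of the state.
- arm.get_obs(): the state, without advancing time (a new reading comes with each control period).
- arm.grab_frame(name): name is "side" or "top"; returns a dict with "frame" (420x560x3 uint8, blue, green, red), "K" (3x3 intrinsics, pixels), "R" (3x3) and "t" (3): a world point X has camera coordinates R X + t. Camera axes: x right, y down, z forward; pixel columns grow to the right and rows downward; lengths in m; the calibration is good to about 2 mm. A picture is of the moment at which its call begins. There is no depth.
- arm.finish_job(): hands the job in, once; it reports no verdict.
The state is a dict: "time_s": time; "q": joint angles; "joint_vel": joint speeds; "effort": joint torques, N m; "ee_pos": TCP position; "eef_rot": TCP orientation; "force": force on the tool from outside, world axes, zero at the start; "torque": the same for the moment, N m; "opening": opening from 0.0 (shut) to 1.0 (fully open).
Only numpy, scipy, OpenCV 4.12 (cv2) and the standard library are available. Lean on these libraries where they do the work, as an engineer would, in place of code of your own. Each camera call takes 0.05 s, during which the arm holds its last target.

## Task

Take the wooden bar with the stepped end out of the rack and lay it on the narrow sloping rail of the drilling rest, step upward under the depth-stop rod, centred along the rail and with its plain end up against the lip at the foot of the slope. Once you have let go of it, lower the rod until it touches the step, and then press the clamp lever down level to lock it. Leave the other bar and everything else on the table where it is.

Things in the scene. Friction and masses are not known exactly. Their poses are not given: they have to be found in the camera images.
- lap_centre (a point): centre of the work piece: pale softwood bar 190 mm long (x), 42 mm wide (y), 34 mm thick (z), 0.18 kg or so; this point is half-way along and 17 mm above its underside. +x points to its stepped end, where the top half is cut away over the last 50 mm (half-lap), leaving 18 mm of thickness; +z is the stepped (upper) side; the other end is square and plain. It starts lying step up in one of the two holes of the rack, stepped end pointing out, about 88 mm of it outside
- lap_step (a point): point on the work piece: middle of the level face of the step, 70 mm from the centre towards the stepped end and 18 mm above the underside
- plain_centre (a point): centre of the other bar in the rack: same wood and section, 190x42x34 mm, but no step; not wanted, stays where it is
- offcut_rack: plywood off-cut rack, fixed, 200 mm wide (y), mouth facing its -x side; origin under the middle of its carcass, which reaches from x = -55 to +61 mm; closed roof with its top at z = 56 mm; floor 6 mm thick, standing out in front to x = -70 mm; two holes 70 mm wide and 42 mm high, centred at y = +50 and -50 mm
- drill_rest: drilling rest, fixed: base board 270x110x14 mm, from x = -125 to +145 mm of the origin (on the table, under the middle line), y = +-55 mm. A square column 30x30 mm, 196 mm high, stands at x = 125 mm; an arm 24 mm wide runs from it to a round boss of radius 18 mm at x = 58 mm, y = 0, from z = 172 to 200 mm, which carries the depth-stop rod. The lever is on the boss's +y side; the -y side is open
- rest_rail: narrow sloping rail of the drilling rest, 24 mm wide (y) and 186 mm long, fixed; origin on the middle line of its top face at the foot of the slope, where the lip stands (60 mm above the table); x runs up the slope, 12 degrees, z is square to its top face. The lip, 36 mm wide and 10 mm thick, stands 10 mm above the rail at x < 0. With the bar seated its centre is at x = 95, y = 0, z = 17 mm in this frame and the rod comes down on the middle of the step
- stop_rod (a joint): how far the depth-stop rod has been pushed down (m), 0 to 0.064; it slides straight down through the boss, stays where it is left, and takes about 4 N to move; it starts at 0 to 0.012 and meets the step of a seated bar at about 0.056
- rod_tip (a point): round lower tip of the depth-stop rod (rod diameter 12 mm), 168 mm above the table with the rod fully up
- rod_knob (a point): centre of the top of the black knob on the rod (30 mm across, 20 mm high), 120 mm above the tip; can be pressed down or pinched
- clamp_lever (a joint): clamp lever (rad): 0 standing up at 50 degrees (loose), 0.873 level (locked, end of travel); it stays where it is left and swings with about 1.5 N at its end
- lever_grip (a point): middle of the lever's black grip (13 mm thick, 22 mm long), 61 mm from the lever's pivot
- lever_pivot (a point): pivot of the clamp lever, 192 mm above the table, on the +y side of the boss; the hinge line runs along the drilling rest's x and the lever reaches out to the rest's +y side
- tape_measure: bystander, loose, leave it alone: yellow and black tape measure, 36x77x62 mm, standing; origin under its centre
- block_a: bystander, loose, leave it alone: pine block, 45x90x38 mm; origin under its centre
- tape_1: bystander, loose, leave it alone: roll of masking tape, 104 mm across, 25 mm high, lying flat; origin under its centre
- jar_screws: bystander, loose, leave it alone: jar of screws with a dark green lid, 54 mm across, 91 mm high; origin under its centre

How it is judged (in metres and radians):
On the way, in this order (a step that is already met when the one before it is completed fails the run):
1. the bar lies on the rail, centred, plain end at the lip, released, with the rod still clear of it (x of lap_centre in the frame of rest_rail between 0.091 and 0.103 m and y of lap_centre in the frame of rest_rail between -0.007 and 0.007 m and z of lap_centre in the frame of rest_rail between 0.014 and 0.0205 m and angle between the x axis of lap_centre and the x axis of rest_rail, either way round below 0.08 rad and x of lap_step in the frame of rest_rail above 0.13 m and angle between lap_centre's own z axis and vertical below 0.32 rad and contact force between the fingers and lap_piece below 0.05 N and z of rod_tip in the frame of lap_centre above 0.01 m), for 0.2 s.
2. the rod touches the step while the clamp lever is still loose (x of lap_centre in the frame of rest_rail between 0.091 and 0.103 m and y of lap_centre in the frame of rest_rail between -0.007 and 0.007 m and z of lap_centre in the frame of rest_rail between 0.014 and 0.0205 m and angle between the x axis of lap_centre and the x axis of rest_rail, either way round below 0.08 rad and x of lap_step in the frame of rest_rail above 0.13 m and angle between lap_centre's own z axis and vertical below 0.32 rad and contact force between the fingers and lap_piece below 0.05 N and z of rod_tip in the frame of lap_centre below 0.0035 m and value of joint clamp_lever below 0.4 rad), for 0.2 s.
3. the clamp lever is pressed down level (value of joint clamp_lever above 0.76 rad), for 0.2 s.
At the end, for the whole second after the job is handed in: the stepped bar lies still and released on the rail, step up at the upper end, within 7 mm of the rail's middle line and 4.5 degrees of its direction, plain end no more than about 8 mm from the lip; the rod's tip touches the step (within 2.5 mm) and the lever is locked (within 0.11 rad of level) (x of lap_centre in the frame of rest_rail between 0.091 and 0.103 m and y of lap_centre in the frame of rest_rail between -0.007 and 0.007 m and z of lap_centre in the frame of rest_rail between 0.014 and 0.0205 m and angle between the x axis of lap_centre and the x axis of rest_rail, either way round below 0.08 rad and x of lap_step in the frame of rest_rail above 0.13 m and angle between lap_centre's own z axis and vertical below 0.32 rad and contact force between the fingers and lap_piece below 0.05 N and z of rod_tip in the frame of lap_centre below 0.0035 m and value of joint clamp_lever above 0.76 rad and linear speed of lap_piece below 0.02 m/s).
It fails at once if the plain bar is shifted by more than 30 mm (distance of plain_centre from where it was at the start of the episode above 0.03 m).
It fails at once if a bystander is shifted by more than 30 mm (distance of any of tape_measure, block_a, tape_1, jar_screws from where it was at the start of the episode above 0.03 m).
It also fails if it takes over 72 s, if anything falls off the work surface, if the arm or the gripper's body presses on something with over 40 N, if the wrist force passes 120 N, or if a joint passes its speed limit or range.

## Working session

There is one attempt and no reset: what is moved stays moved. The work goes in short steps, Python scripts to look and compute and a tool call to move; the robot and the scene stay as the last step left them, time stands still between calls to the robot, and variables do not carry over. Pictures are saved under pics/ and viewed, and the job is handed in when it is done.

Besides the shell and the picture viewer there is one more tool, called after ">>>" as a command line: name --argument value ..., lists and objects as JSON in quotes. drive_tool: Moves the arm, as the interface text tells. Scaled input: -1 to 1 covers 0.3 m each way for a shift and 360 degrees each way for a turn. Its arguments: {"type":"object","properties":{"plan":{"type":"array"},"force":{"type":"number"}},"required":["plan"]}

```bash
mkdir -p pics; python3 - <<'E'
from cell import arm
import cv2,numpy as np
o=arm.get_obs();print({k:np.round(v,3).tolist() for k,v in o.items()})
for n in("side","top"):
    f=arm.grab_frame(n);cv2.imwrite(f"pics/{n}0.png",f["frame"]);print(n,np.round(f["K"],1).tolist(),np.round(f["R"],4).tolist(),np.round(f["t"],4).tolist(),'cam at',np.round(-f["R"].T@f["t"],3))
E
```

```text
{'time_s': 0.0, 'q': [-75.018, 21.661, 4.56, 73.018, -0.001, 83.681], 'joint_vel': [0.031, 0.044, -0.03, -0.031, 0.033, -0.09], 'effort': [0.001, -46.361, 26.987, 0.021, 0.0, 0.0], 'ee_pos': [0.209, -0.535, 0.23], 'eef_rot': [-179.987, 0.118, -68.699], 'force': [0.257, 1.72, -0.27], 'torque': [-0.035, 0.051, 0.019], 'opening': 0.999}
side [[428.8, 0.0, 276.4], [0.0, 428.8, 212.5], [0.0, 0.0, 1.0]] [[-0.8294, -0.5586, -0.0001], [-0.2279, 0.3386, -0.9129], [0.51, -0.7571, -0.4082]] [0.4839, 0.2634, 1.0709] cam at [-0.085  0.992  0.678]
top [[384.0, 0.0, 276.9], [0.0, 384.0, 209.3], [0.0, 0.0, 1.0]] [[0.0264, -0.9965, -0.0797], [-0.9889, -0.0144, -0.1482], [0.1465, 0.0828, -0.9857]] [0.0731, 0.5567, 1.5309] cam at [ 0.324 -0.046  1.597]
```

View pics/side0.png

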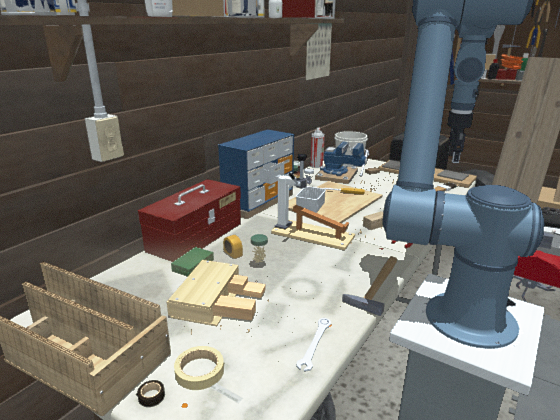

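View pics/top0.png

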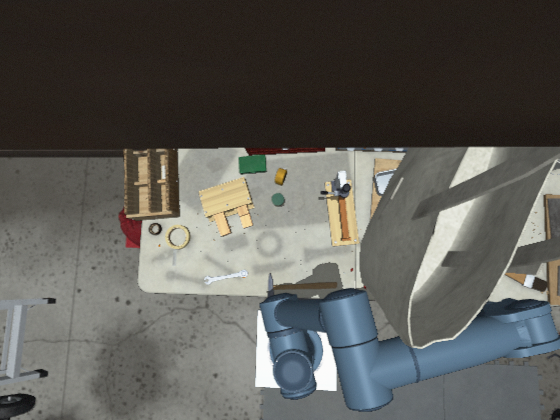

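The side view has the rack at (210,290), the rest at (310,225), the jar at (259,250) and the tape roll at (199,366). The top view has the rack at (228,205) and the rest at (341,210). I'll enlarge both.

```bash
python3 - <<'E'
import cv2
a=cv2.imread('pics/top0.png');b=cv2.imread('pics/side0.png')
cv2.imwrite('pics/topz.png',cv2.resize(a[145:255,190:370],None,fx=4.4,fy=4.4,interpolation=cv2.INTER_CUBIC))
cv2.imwrite('pics/sidez1.png',cv2.resize(b[160:260,260:370],None,fx=6,fy=6,interpolation=cv2.INTER_CUBIC))
cv2.imwrite('pics/sidez2.png',cv2.resize(b[225:345,155:285],None,fx=5,fy=5,interpolation=cv2.INTER_CUBIC))
E
```

```text
(no output)
```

View pics/topz.png

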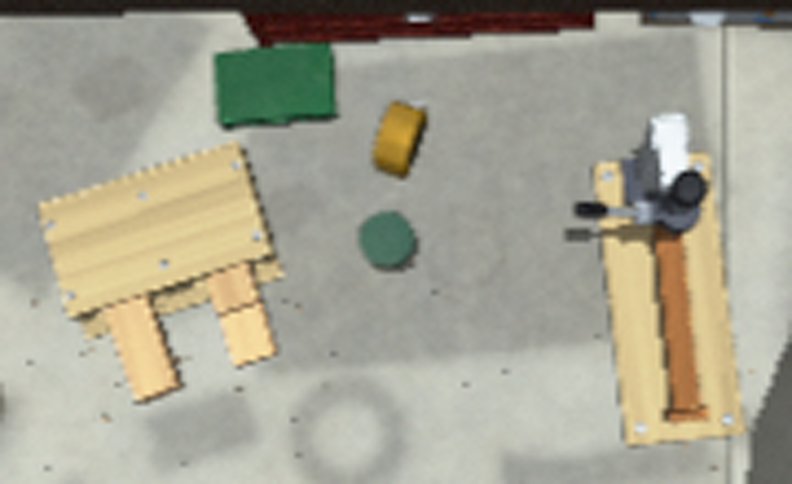

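View pics/sidez1.png

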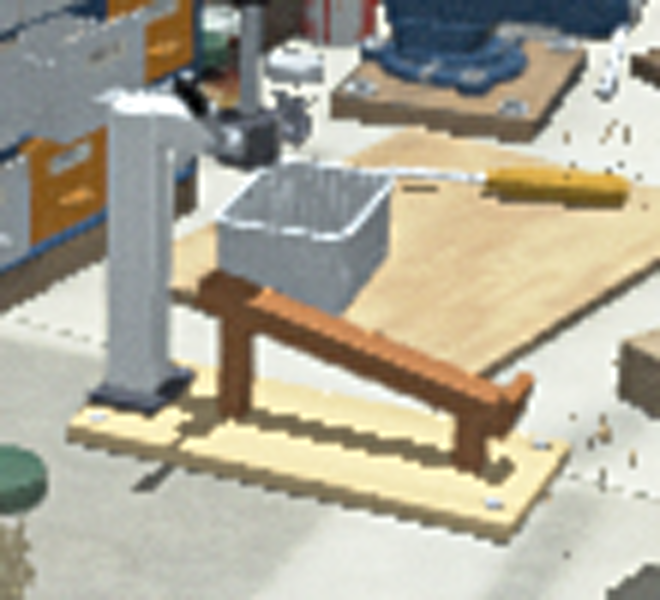

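View pics/sidez2.png

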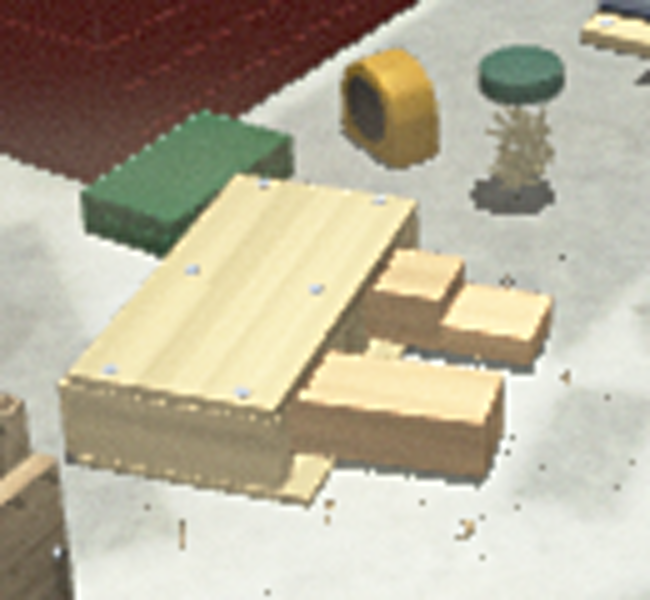

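```bash
cat > h.py <<'E'
import cv2,numpy as np
from cell import arm
def ray(f,uv,z):
    uv=np.atleast_2d(np.asarray(uv,float));K,R,t=f["K"],np.asarray(f["R"]),np.asarray(f["t"])
    d=np.c_[uv,np.ones(len(uv))]@np.linalg.inv(K).T@R; c=-R.T@t
    return c+d*((z-c[2])/d[:,2])[:,None]
def proj(f,X):
    p=np.atleast_2d(X)@np.asarray(f["R"]).T+f["t"]; p=p@np.asarray(f["K"]).T; return p[:,:2]/p[:,2:]
def comp(m,seed):
    n,l=cv2.connectedComponents(m.astype(np.uint8)); return l==l[seed[1],seed[0]]
E
python3 - <<'E'
from h import *
T=arm.grab_frame("top");S=arm.grab_frame("side")
import pickle;pickle.dump((T,S),open('f0.pkl','wb'))
for n,f,pts in(("top",T,[(200,190),(333,230),(243,228),(222,230),(343,215)]),("side",S,[(205,290),(300,238),(258,290),(240,305),(330,220)])):
    h=cv2.cvtColor(f["frame"],cv2.COLOR_BGR2HSV)
    for p in pts: print(n,p,h[p[1],p[0]])
def rect(f,h,lo,hi,z,box):
    m=cv2.inRange(h,np.array(lo),np.array(hi)); x0,y0,x1,y1=box
    k=np.zeros_like(m);k[y0:y1,x0:x1]=m[y0:y1,x0:x1]
    n,l,s,_=cv2.connectedComponentsWithStats(k); i=1+s[1:,4].argmax(); ys,xs=np.nonzero(l==i)
    W=ray(f,np.c_[xs,ys],z)[:,:2].astype(np.float32)
    return s[i],cv2.minAreaRect(W),cv2.boxPoints(cv2.minAreaRect(W)).round(4).tolist()
ht=cv2.cvtColor(T["frame"],cv2.COLOR_BGR2HSV);hs=cv2.cvtColor(S["frame"],cv2.COLOR_BGR2HSV)
print(rect(T,ht,(18,50,150),(32,160,255),.014,(320,170,362,250)))
print(rect(S,hs,(18,50,150),(32,160,255),.014,(265,200,362,255)))
print('rail T',rect(T,ht,(4,130,60),(17,255,255),.08,(320,170,362,250)))
print('rack',rect(T,ht,(16,50,150),(32,160,255),.056,(190,165,256,230)))
E
```

```text
top (200, 190) [ 23  41 161]
top (333, 230) [ 22  85 219]
top (243, 228) [ 26  21 182]
top (222, 230) [ 21  91 243]
top (343, 215) [ 13 154 181]
side (205, 290) [ 24  65 241]
side (300, 238) [ 20  82 130]
side (258, 290) [ 24  66 254]
side (240, 305) [ 22  69 250]
side (330, 220) [ 12 143 203]
(array([327, 179,  33,  67, 987], dtype=int32), ((0.551996648311615, -0.18000751733779907), (0.27038493752479553, 0.11084891855716705), 7.408515453338623), [[0.4108000099658966, -0.14249999821186066], [0.4250999987125397, -0.2524000108242035], [0.6931999921798706, -0.2175000011920929], [0.6789000034332275, -0.10760000348091125]])
(array([317, 200,  45,  22, 675], dtype=int32), ((0.5618298053741455, -0.40717124938964844), (0.1494302749633789, 0.22823123633861542), 14.269680976867676), [[0.46129998564720154, -0.3149999976158142], [0.5174999833106995, -0.5361999869346619], [0.6624000072479248, -0.4993000030517578], [0.6061000227928162, -0.2782000005245209]])
rail T (array([339, 197,  12,  44, 254], dtype=int32), ((0.5186896324157715, -0.18566057085990906), (0.1715223491191864, 0.031180474907159805), 4.812400817871094), [[0.4318999946117401, -0.17730000615119934], [0.4345000088214874, -0.20839999616146088], [0.6054999828338623, -0.1940000057220459], [0.6028000116348267, -0.16290000081062317]])
rack (array([ 199,  177,   55,   53, 1787], dtype=int32), ((0.5614809393882751, 0.2870924472808838), (0.20451602339744568, 0.2041715681552887), 18.475160598754883), [[0.43209999799728394, 0.351500004529953], [0.4968000054359436, 0.15790000557899475], [0.6908000111579895, 0.22269999980926514], [0.6261000037193298, 0.4162999987602234]])
```

```bash
python3 - <<'E'
from h import *
import pickle;T,S=pickle.load(open('f0.pkl','rb'))
zt=lambda P:np.array(P,float)/4.4+[190,145]-.4
zs=lambda P:np.array(P,float)/5+[155,225]-.4
def show(n,W): print(n,W.round(4).tolist(),'len',np.linalg.norm(np.diff(W[:,:2],axis=0),axis=1).round(4),'ang',np.degrees(np.arctan2(*np.diff(W[:,:2],axis=0).T[::-1])).round(1))
show('roofT',ray(T,zt([(38,205),(237,143),(273,260),(75,318)]),.056))
show('roofS',ray(S,zs([(58,380),(240,175),(415,200),(278,412)]),.056))
show('stepT',ray(T,zt([(223,312),(238,367),(277,354),(263,303)]),.024))
show('stepS',ray(S,zs([(443,318),(532,345),(552,293),(466,285)]),.024))
show('topS',ray(S,zs([(364,285),(440,300),(464,258),(397,250)]),.040))
show('plainT',ray(T,zt([(105,310),(137,402),(182,385),(152,300)]),.040))
show('plainS',ray(S,zs([(295,397),(487,420),(502,373),(335,352)]),.040))
# rest overlay
o=np.array([.5421,-.1813]);a=np.radians(7.41);R=np.array([[np.cos(a),-np.sin(a)],[np.sin(a),np.cos(a)]])
def P(x,y,z): return np.r_[o+R@[x,y],z]
c,s=np.cos(np.radians(12)),np.sin(np.radians(12))
def Q(x,y,z): return P(-99.7e-3+c*x-s*z,y,.06+s*x+c*z)
pts={'b':[P(x,y,.014) for x in(-.125,.145) for y in(-.055,.055)],'r':[Q(x,y,0) for x in(0,.186) for y in(-.012,.012)],'knob':[P(.058,0,.288),P(.058,0,.276),P(.058,0,.2)],'col':[P(.11,-.015,.196),P(.11,.015,.196),P(.14,.015,.196)]}
for n,f,b,sc in(('T',T,(190,145,370,255),4.4),('S',S,(260,150,370,260),5.4)):
    im=cv2.resize(f["frame"][b[1]:b[3],b[0]:b[2]],None,fx=sc,fy=sc,interpolation=cv2.INTER_CUBIC)
    for k,v in pts.items():
        for p in proj(f,np.array(v)):
            q=((p-[b[0],b[1]]+.5)*sc).astype(int); cv2.circle(im,tuple(map(int,q)),3,(255,0,255) if k in'br' else (0,255,0),-1)
    cv2.imwrite(f'pics/ov{n}.png',im)
E
```

```text
roofT [[0.6251, 0.4147, 0.056], [0.6867, 0.2264, 0.056], [0.5753, 0.1881, 0.056], [0.5178, 0.3731, 0.056]] len [0.1981 0.1179 0.1938] ang [ -71.9 -161.   107.3]
roofS [[0.621, 0.4243, 0.056], [0.6827, 0.2294, 0.056], [0.5827, 0.1952, 0.056], [0.515, 0.3837, 0.056]] len [0.2045 0.1057 0.2004] ang [ -72.4 -161.1  109.8]
stepT [[0.5298, 0.239, 0.024], [0.4777, 0.2226, 0.024], [0.4907, 0.1859, 0.024], [0.5391, 0.201, 0.024]] len [0.0547 0.0389 0.0507] ang [-162.5  -70.5   17.4]
stepS [[0.5283, 0.2411, 0.024], [0.4742, 0.2347, 0.024], [0.4938, 0.189, 0.024], [0.5375, 0.2089, 0.024]] len [0.0545 0.0497 0.0481] ang [-173.2  -66.8   24.5]
topS [[0.5676, 0.2586, 0.04], [0.525, 0.2471, 0.04], [0.5394, 0.2075, 0.04], [0.5749, 0.2217, 0.04]] len [0.0441 0.0421 0.0382] ang [-165.   -70.    21.7]
plainT [[0.5279, 0.349, 0.04], [0.4415, 0.3141, 0.04], [0.4583, 0.2721, 0.04], [0.5381, 0.3044, 0.04]] len [0.0932 0.0452 0.0861] ang [-158.   -68.2   22. ]
plainS [[0.5316, 0.3543, 0.04], [0.4419, 0.3162, 0.04], [0.4589, 0.2812, 0.04], [0.5402, 0.3142, 0.04]] len [0.0974 0.0389 0.0878] ang [-157.   -64.2   22.1]
```

View pics/ovT.png

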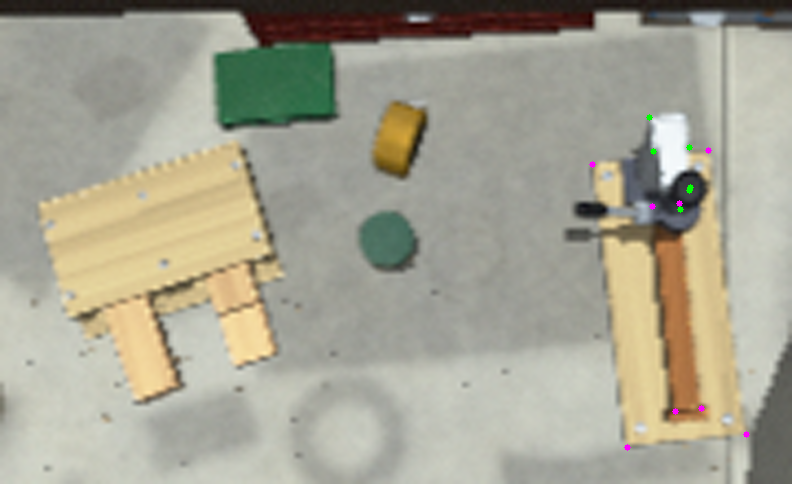

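View pics/ovS.png

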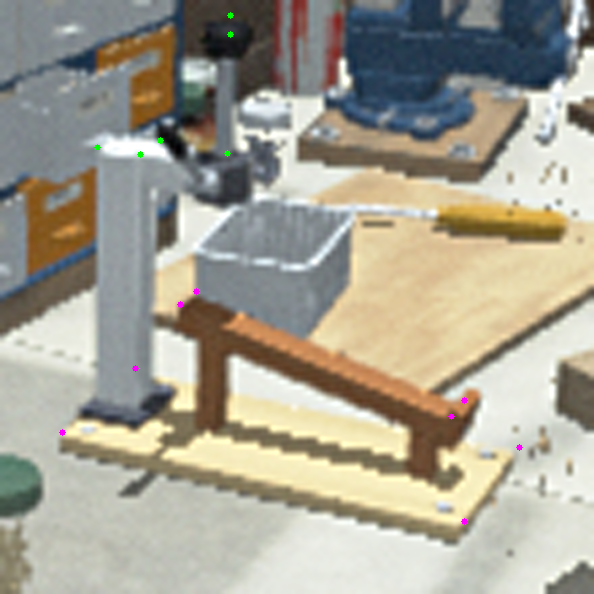

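Side overlay: the model points land within about 1 px of the board, rail and knob, so the rest is at (0.542,-0.181) with yaw 7.4°. The stepped bar is the right-hand one in the top view. Its tip is at about (0.484,0.208) and it points along -161.5°.

```bash
cat > go.py <<'E'
import sys,numpy as np
from cell import arm
from scipy.spatial.transform import Rotation as Ro
def go(x,y,z,yaw):
    o=arm.get_obs();R=Ro.from_euler('xyz',o["eef_rot"],degrees=True).as_matrix()
    d=R.T@(np.array([x,y,z])-o["ee_pos"])/.3
    t=(yaw-o["eef_rot"][2]+180)%360-180   # world yaw change; tool z is down -> tool turn = -t
    print('t',round(o["time_s"],2),'pos',np.round(o["ee_pos"],4),'rot',np.round(o["eef_rot"],2),'q',np.round(o["q"],1),'F',np.round(o["force"],1),'op',round(o["opening"],3))
    print('shift',np.round(d,4),'turn',round(-t/360,4))
if __name__=='__main__': go(*map(float,sys.argv[1:5]))
E
python3 go.py 0.36 -0.15 0.26 20; python3 go.py 0.546 0.229 0.2 108.5
```

```text
t 0.2 pos [ 0.2088 -0.5353  0.2307] rot [-1.7999e+02  7.0000e-02 -6.8700e+01] q [-75.   21.6   4.6  73.   -0.   83.7] F [-0.2 -0.6  0.1] op 1.0
shift [-1.0137 -0.9363 -0.0963] turn -0.2464
t 0.2 pos [ 0.2088 -0.5353  0.2307] rot [-1.7999e+02  7.0000e-02 -6.8700e+01] q [-75.   21.6   4.6  73.   -0.   83.7] F [-0.2 -0.6  0.1] op 1.0
shift [-1.9652 -1.9729  0.1051] turn -0.4922
```

>>> drive_tool --plan '[-1,-0.15,-0.14,-0.03,-0.03,-1,-0.3,-0.28,-0.06,-0.06,-1,-0.45,-0.42,-0.08,-0.09,-1,-0.6,-0.56,-0.09,-0.12,-1,-0.75,-0.7,-0.1,-0.14]'

```text
time_s: 0.82
ee_pos: [0.3231, -0.2476, 0.2611]
eef_rot: [-179.9, 0.0, -18.1]
force: [1.0, -0.6, 1.3]
opening: 1.0
```

```bash
python3 go.py 0.46 0.08 0.25 75
```

```text
t 0.82 pos [ 0.3231 -0.2476  0.2611] rot [-1.7993e+02  1.0000e-02 -1.8070e+01] q [-46.5   1.7 -16.   72.3   0.1  61.6] F [ 1.  -0.6  1.3] op 1.0
shift [ 0.0952 -1.1796  0.0385] turn -0.2585
```

>>> drive_tool --plan '[-1,0.02,-0.19,0.01,-0.03,-1,0.04,-0.38,0.02,-0.06,-1,0.05,-0.57,0.03,-0.09,-1,0.07,-0.77,0.03,-0.12,-1,0.08,-0.97,0.04,-0.145]'

```text
time_s: 1.45
ee_pos: [0.4369, 0.0235, 0.2496]
eef_rot: [180.0, -0.1, 34.4]
force: [1.4, -1.3, 0.6]
opening: 0.998
```

```bash
python3 go.py 0.546 0.2286 0.15 108.5
```

```text
t 1.45 pos [0.4369 0.0235 0.2496] rot [ 1.7999e+02 -9.0000e-02  3.4440e+01] q [ -5.3   5.3 -13.8  70.8   0.   50.3] F [ 1.4 -1.3  0.6] op 0.998
shift [ 0.6862 -0.3583  0.3331] turn -0.2057
```

>>> drive_tool --plan '[-1,0.15,-0.08,0.05,-0.03,-1,0.3,-0.16,0.1,-0.06,-1,0.45,-0.24,0.18,-0.09,-1,0.6,-0.32,0.25,-0.12,-1,0.686,-0.358,0.333,-0.148]'

```text
time_s: 2.08
ee_pos: [0.5469, 0.231, 0.1492]
eef_rot: [179.9, -0.1, 88.2]
force: [-0.9, -0.3, -0.2]
opening: 1.0
```

```bash
python3 go.py 0.546 0.2286 0.1 108.5
```

```text
t 2.08 pos [0.5469 0.231  0.1492] rot [ 1.7988e+02 -7.0000e-02  8.8200e+01] q [16.8 25.6 -1.7 62.6  0.  18.6] F [-0.9 -0.3 -0.2] op 1.0
shift [-0.0083 -0.003   0.1639] turn -0.0564
```

>>> drive_tool --plan '[-1,-0.008,-0.003,0.08,-0.029,-1,-0.008,-0.003,0.16,-0.0564,-1,-0.008,-0.003,0.164,-0.0564]'

```text
time_s: 2.45
ee_pos: [0.544, 0.2282, 0.0977]
eef_rot: [-179.9, -0.0, 108.4]
force: [-0.0, -0.4, 0.7]
opening: 0.999
```

```bash
python3 go.py 0.546 0.2286 0.010 108.5; python3 - <<'E'
from h import *
a=arm.grab_frame("top")["frame"];b=arm.grab_frame("side")["frame"]
x=cv2.resize(a[165:245,195:275],None,fx=5,fy=5,interpolation=cv2.INTER_CUBIC);y=cv2.resize(b[235:335,165:265],None,fx=4,fy=4,interpolation=cv2.INTER_CUBIC)
cv2.imwrite('pics/a1.png',np.hstack([x,y]))
E
```

```text
t 2.45 pos [0.544  0.2282 0.0977] rot [-1.7985e+02 -3.0000e-02  1.0840e+02] q [16.6 27.4 -6.7 56.   0.  -1.8] F [-0.  -0.4  0.7] op 0.999
shift [-0.0009  0.0076  0.2924] turn -0.0003
```

View pics/a1.png

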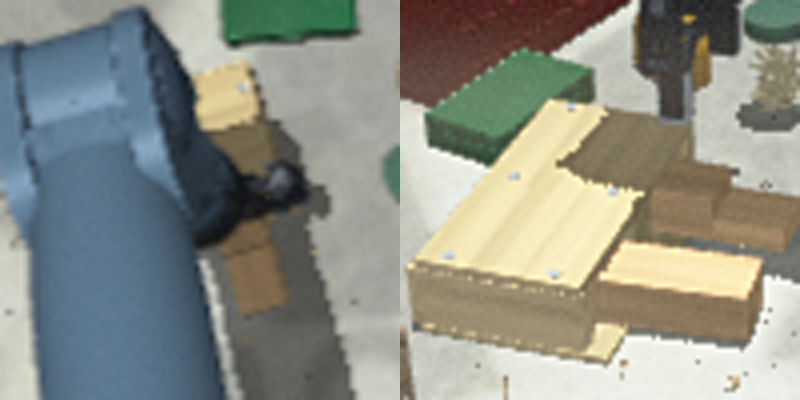

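>>> drive_tool --plan '[-1,-0.001,0.008,0.12,0,-1,-0.001,0.008,0.2,0,-1,-0.001,0.008,0.2,0]'

```text
time_s: 2.92
ee_pos: [0.5475, 0.2287, 0.0397]
eef_rot: [-180.0, -0.0, 108.2]
force: [0.6, 0.4, -0.2]
opening: 0.998
```

```bash
python3 go.py 0.546 0.2286 0.010 108.5; python3 - <<'E'
from h import *
a=arm.grab_frame("top")["frame"];b=arm.grab_frame("side")["frame"]
x=cv2.resize(a[165:245,195:275],None,fx=5,fy=5,interpolation=cv2.INTER_CUBIC);y=cv2.resize(b[235:335,165:265],None,fx=4,fy=4,interpolation=cv2.INTER_CUBIC)
cv2.imwrite('pics/a2.png',np.hstack([x,y]))
E
```

```text
t 2.92 pos [0.5475 0.2287 0.0397] rot [-1.7999e+02 -3.0000e-02  1.0824e+02] q [ 16.5  30.7 -10.7  48.6   0.   -1.7] F [ 0.6  0.4 -0.2] op 0.998
shift [ 0.0013 -0.0048  0.0991] turn -0.0007
```

View pics/a2.png

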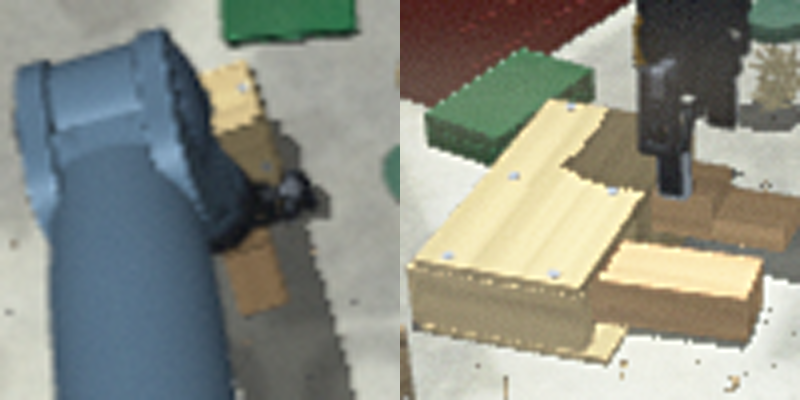

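The near finger at (675,195) sits beside the full-thickness part of the stepped bar, clear of the roof. I'll go down and grip.

>>> drive_tool --plan '[-1,0.001,-0.005,0.05,0,-1,0.001,-0.005,0.098,0,-1,0.001,-0.005,0.098,0,1,0.001,-0.005,0.098,0,1,0.001,-0.005,0.098,0]' --force 60

```text
time_s: 3.65
ee_pos: [0.5484, 0.2293, 0.0127]
eef_rot: [179.7, -0.0, 108.3]
force: [0.7, 0.7, 0.6]
opening: 0.605
```

>>> drive_tool --plan '[1,0,0,0,0,1,0,0,0,0,1,0,0,0,0,1,0,0,0,0]'

```text
time_s: 4.15
ee_pos: [0.5487, 0.2294, 0.0132]
eef_rot: [179.7, -0.0, 108.3]
force: [-1.5, -0.6, 4.0]
opening: 0.482
```

```bash
python3 go.py 0.437 0.192 0.014 108.5; python3 - <<'E'
from h import *
a=arm.grab_frame("top")["frame"];b=arm.grab_frame("side")["frame"]
x=cv2.resize(a[165:245,195:275],None,fx=5,fy=5,interpolation=cv2.INTER_CUBIC);y=cv2.resize(b[235:335,165:265],None,fx=4,fy=4,interpolation=cv2.INTER_CUBIC)
cv2.imwrite('pics/a3.png',np.hstack([x,y]))
E
```

```text
t 4.15 pos [0.5487 0.2294 0.0132] rot [ 1.7968e+02 -2.0000e-02  1.0828e+02] q [ 16.6  32.2 -12.6  44.8   0.   -1.7] F [-1.5 -0.6  4. ] op 0.482
shift [-0.0016 -0.3926 -0.0049] turn -0.0006
```

View pics/a3.png

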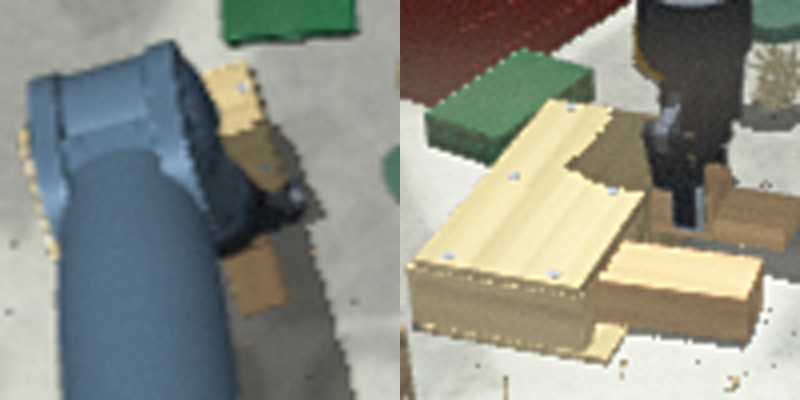

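The bar is gripped at 41 mm. I'll lift 3 mm and pull out.

>>> drive_tool --plan '[1,0,-0.02,-0.01,0,1,-0.001,-0.12,-0.012,0,1,-0.001,-0.22,-0.012,0,1,-0.0015,-0.32,-0.012,0,1,-0.0015,-0.4,-0.012,0]'

```text
time_s: 4.88
ee_pos: [0.4322, 0.1905, 0.0154]
eef_rot: [179.8, -0.0, 108.3]
force: [0.6, 0.0, -1.6]
opening: 0.481
```

```bash
python3 go.py 0.43 0.190 0.014 108.5; python3 - <<'E'
from h import *
a=arm.grab_frame("top")["frame"];b=arm.grab_frame("side")["frame"]
x=cv2.resize(a[165:265,195:295],None,fx=4,fy=4,interpolation=cv2.INTER_CUBIC);y=cv2.resize(b[235:335,175:275],None,fx=4,fy=4,interpolation=cv2.INTER_CUBIC)
cv2.imwrite('pics/a4.png',np.hstack([x,y]))
E
```

```text
t 4.88 pos [0.4322 0.1905 0.0154] rot [ 1.7983e+02 -2.0000e-02  1.0828e+02] q [ 16.1  20.7 -32.   37.1   0.   -2.2] F [ 0.6  0.  -1.6] op 0.481
shift [ 0.0006 -0.0074  0.0047] turn -0.0006
```

View pics/a4.png

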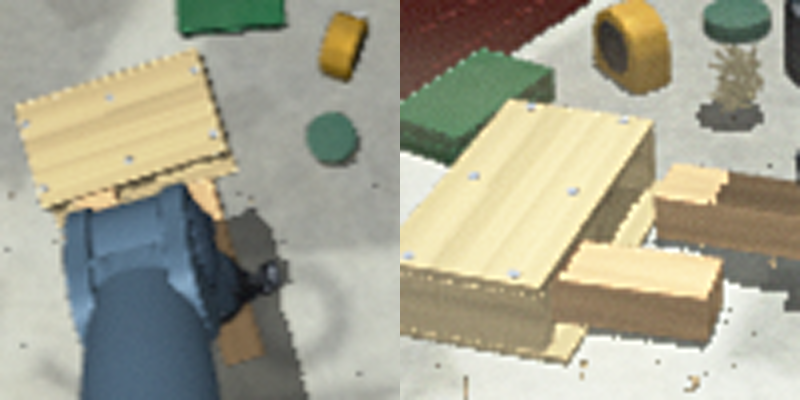

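>>> drive_tool --plan '[1,0,-0.04,0,0,1,0,-0.08,0,0,1,0,-0.08,0.015,0,1,0,-0.08,0.022,0,1,0,-0.08,0.022,0]'

```text
time_s: 5.6
ee_pos: [0.4077, 0.1826, 0.0082]
eef_rot: [-180.0, -0.0, 108.3]
force: [0.7, 0.4, -2.0]
opening: 0.481
```

```bash
python3 go.py 0.43 0.190 0.014 108.5; python3 - <<'E'
from h import *
a=arm.grab_frame("top")["frame"];b=arm.grab_frame("side")["frame"]
x=cv2.resize(a[165:265,195:295],None,fx=4,fy=4,interpolation=cv2.INTER_CUBIC);y=cv2.resize(b[235:335,205:305],None,fx=4,fy=4,interpolation=cv2.INTER_CUBIC)
cv2.imwrite('pics/a5.png',np.hstack([x,y]))
E
```

```text
t 5.6 pos [0.4077 0.1826 0.0082] rot [-1.7997e+02 -3.0000e-02  1.0828e+02] q [ 16.   19.1 -36.   34.9   0.   -2.3] F [ 0.7  0.4 -2. ] op 0.481
shift [ 0.0002  0.0784 -0.0195] turn -0.0006
```

View pics/a5.png

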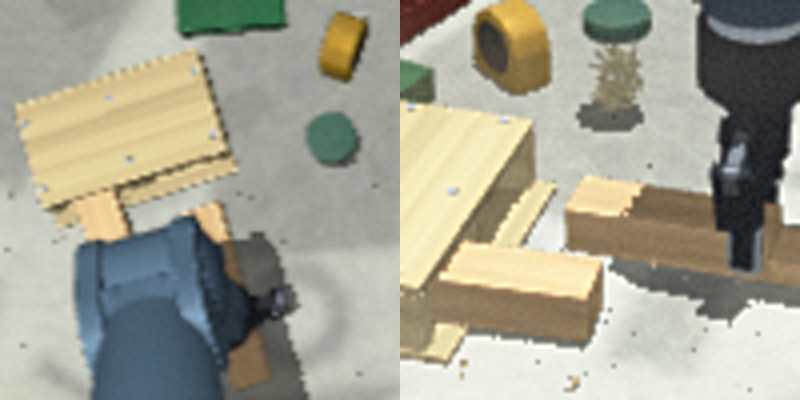

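>>> drive_tool --plan '[1,0,0,0.007,0,1,0,0,0.007,0,-1,0,0,0.007,0,-1,0,0,0.007,0,-1,0,0,0.007,0]'

```text
time_s: 6.32
ee_pos: [0.4078, 0.1826, 0.0062]
eef_rot: [-180.0, -0.0, 108.3]
force: [0.1, 0.4, -0.5]
opening: 0.999
```

```bash
python3 go.py 0.43 0.190 0.014 108.5; python3 - <<'E'
from h import *
fT=arm.grab_frame("top");fS=arm.grab_frame("side");a=fT["frame"];b=fS["frame"]
x=cv2.resize(a[165:265,195:295],None,fx=4,fy=4,interpolation=cv2.INTER_CUBIC);y=cv2.resize(b[235:335,205:305],None,fx=4,fy=4,interpolation=cv2.INTER_CUBIC)
cv2.imwrite('pics/a6.png',np.hstack([x,y]))
import pickle;pickle.dump((fT,fS),open('f1.pkl','wb'))
E
```

```text
t 6.33 pos [0.4078 0.1826 0.0062] rot [-1.7998e+02 -3.0000e-02  1.0828e+02] q [ 16.   19.3 -36.1  34.6   0.   -2.3] F [ 0.1  0.4 -0.5] op 0.999
shift [ 0.0002  0.0782 -0.026 ] turn -0.0006
```

View pics/a6.png

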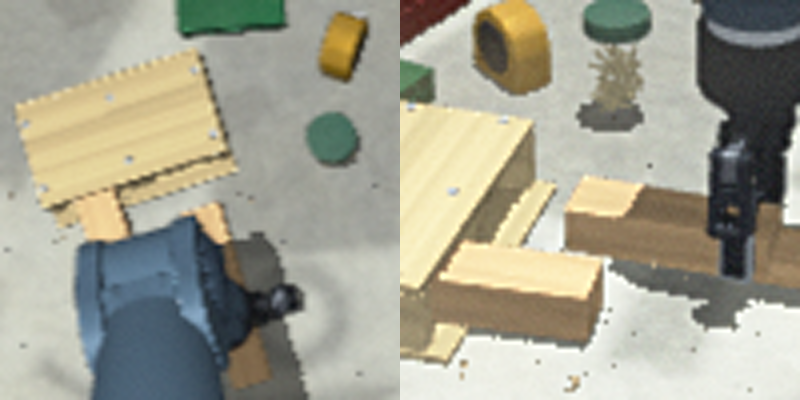

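```bash
python3 - <<'E'
from h import *
import pickle;T,S=pickle.load(open('f1.pkl','rb'))
zt=lambda P:np.array(P,float)/4+[195,165]-.4
zs=lambda P:np.array(P,float)/4+[205,235]-.4
print(ray(S,zs([(166,208),(185,177)]),.034).round(4),ray(S,zs([(168,250)]),.0).round(4))
print(ray(T,zt([(190,207),(222,202)]),.034).round(4));print(ray(T,zt([(233,388),(270,375)]),.018).round(4))
E
```

```text
[[0.5172 0.2424 0.034 ]
 [0.5293 0.2055 0.034 ]] [[0.5173 0.2416 0.    ]]
[[0.5251 0.2294 0.034 ]
 [0.5309 0.1961 0.034 ]]
[[0.3405 0.1801 0.018 ]
 [0.3547 0.1423 0.018 ]]
```

>>> drive_tool --plan '[-1,0,0.05,0,0,-1,0,0.11,0,0,-1,0,0.15,0,0,1,0,0.15,0,0,1,0,0.15,0,0]' --force 60

```text
time_s: 7.05
ee_pos: [0.4494, 0.1964, 0.0059]
eef_rot: [-179.9, -0.0, 108.3]
force: [-0.2, -0.1, -0.3]
opening: 0.605
```

>>> drive_tool --plan '[1,0,0,0,0,1,0,0,0,0,1,0,0,0,0,1,0,0,0,0,1,0,0,-0.1,0]'

```text
time_s: 7.68
ee_pos: [0.4467, 0.1956, 0.0339]
eef_rot: [-179.5, -0.0, 108.3]
force: [0.1, -0.2, -2.1]
opening: 0.482
```

```bash
python3 go.py 0.41 0.18 0.24 108.5; python3 - <<'E'
from h import *
fT=arm.grab_frame("top");fS=arm.grab_frame("side");a=fT["frame"];b=fS["frame"]
x=cv2.resize(a[165:265,195:295],None,fx=4,fy=4,interpolation=cv2.INTER_CUBIC);y=cv2.resize(b[205:305,205:305],None,fx=4,fy=4,interpolation=cv2.INTER_CUBIC)
cv2.imwrite('pics/a7.png',np.hstack([x,y]))
E
```

```text
t 7.67 pos [0.4467 0.1956 0.0339] rot [-1.7955e+02 -5.0000e-02  1.0828e+02] q [ 16.2  21.2 -27.7  41.6   0.   -2.1] F [ 0.1 -0.2 -2.1] op 0.482
shift [-0.0103 -0.1378 -0.6858] turn -0.0006
```

View pics/a7.png

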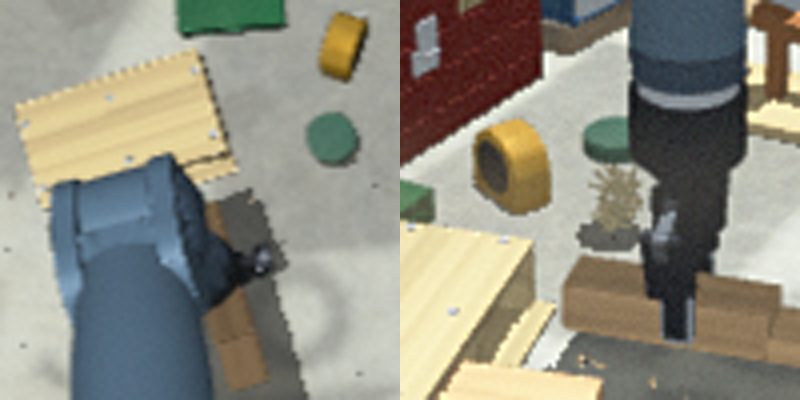

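The bar is held level at about x=-15 mm. I'll lift, then turn by the long way because of the last joint's range.

>>> drive_tool --plan '[1,0,-0.05,-0.18,0,1,0,-0.1,-0.36,0.02,1,0,-0.12,-0.52,0.048,1,-0.05,-0.12,-0.55,0.077,1,-0.15,-0.12,-0.55,0.106]'

```text
time_s: 8.4
ee_pos: [0.4318, 0.143, 0.2029]
eef_rot: [179.8, -0.2, 69.9]
force: [1.2, -0.7, -2.0]
opening: 0.48
```

```bash
python3 go.py 0.42 0.03 0.21 15
```

```text
t 8.4 pos [0.4318 0.143  0.2029] rot [179.82  -0.18  69.9 ] q [ 10.3   8.2 -17.5  64.1   0.1  30.4] F [ 1.2 -0.7 -2. ] op 0.48
shift [-0.3673  0.0926 -0.0245] turn 0.1525
```

>>> drive_tool --plan '[1,-0.07,0.02,-0.01,0.03,1,-0.15,0.04,-0.02,0.059,1,-0.22,0.06,-0.025,0.088,1,-0.3,0.08,-0.025,0.117,1,-0.37,0.093,-0.025,0.146]'

```text
time_s: 9.02
ee_pos: [0.4195, 0.0283, 0.2089]
eef_rot: [-180.0, -0.2, 17.0]
force: [0.3, -0.9, -1.6]
opening: 0.483
```

```bash
python3 go.py 0.41 -0.03 0.21 -35
```

```text
t 9.03 pos [0.4195 0.0283 0.2089] rot [-179.95   -0.18   16.98] q [ -4.9   4.2 -21.1  64.5   0.1  68.1] F [ 0.3 -0.9 -1.6] op 0.483
shift [-0.087   0.1767 -0.0042] turn 0.1444
```

>>> drive_tool --plan '[1,-0.03,0.05,0,0.029,1,-0.06,0.1,0,0.058,1,-0.08,0.15,0,0.087,1,-0.09,0.18,0,0.116,1,-0.09,0.22,0,0.144]'

```text
time_s: 9.65
ee_pos: [0.4124, -0.043, 0.2074]
eef_rot: [-179.9, 0.0, -35.2]
force: [-0.2, -0.2, -1.6]
opening: 0.48
```

```bash
python3 go.py 0.38 -0.18 0.21 -82.6
```

```text
t 9.65 pos [ 0.4124 -0.043   0.2074] rot [-1.7986e+02  1.0000e-02 -3.5220e+01] q [-1.480e+01  3.700e+00 -2.190e+01  6.430e+01  1.000e-01  1.104e+02] F [-0.2 -0.2 -1.6] op 0.48
shift [ 0.1751  0.4354 -0.0097] turn 0.1316
```

>>> drive_tool --plan '[1,0.02,0.08,0,0.029,1,0.06,0.17,0,0.058,1,0.1,0.26,0,0.087,1,0.14,0.35,0,0.115,1,0.175,0.435,0,0.1316]'

```text
time_s: 10.28
ee_pos: [0.3796, -0.1807, 0.2058]
eef_rot: [-180.0, 0.2, -82.8]
force: [0.6, -0.6, -1.8]
opening: 0.483
```

```bash
python3 go.py 0.38 -0.2024 0.130 -82.6
```

```text
t 10.28 pos [ 0.3796 -0.1807  0.2058] rot [-1.7996e+02  1.6000e-01 -8.2830e+01] q [-3.420e+01  4.500e+00 -2.130e+01  6.430e+01  1.000e-01  1.386e+02] F [ 0.6 -0.6 -1.8] op 0.483
shift [0.0725 0.0077 0.2526] turn -0.0006
```

>>> drive_tool --plan '[1,0.03,0.004,0.1,-0.0006,1,0.06,0.006,0.2,-0.0006,1,0.0725,0.0077,0.2526,-0.0006,1,0.0725,0.0077,0.2526,-0.0006]'

```text
time_s: 10.78
ee_pos: [0.3785, -0.2015, 0.1278]
eef_rot: [179.9, 0.3, -82.6]
force: [0.2, 0.4, -1.2]
opening: 0.479
```

```bash
python3 go.py 0.5216 -0.184 0.127 -82.6;  python3 - <<'E'
from h import *
fT=arm.grab_frame("top");fS=arm.grab_frame("side");a=fT["frame"];b=fS["frame"]
x=cv2.resize(a[165:265,290:390],None,fx=4,fy=4,interpolation=cv2.INTER_CUBIC);y=cv2.resize(b[150:250,275:375],None,fx=4,fy=4,interpolation=cv2.INTER_CUBIC)
cv2.imwrite('pics/a8.png',np.hstack([x,y]))
E
```

```text
t 10.78 pos [ 0.3785 -0.2015  0.1278] rot [179.86   0.33 -82.65] q [-3.66e+01  9.00e+00 -2.84e+01  5.30e+01  1.00e-01  1.36e+02] F [ 0.2  0.4 -1.2] op 0.479
shift [ 0.0031 -0.4806  0.0016] turn -0.0001
```

View pics/a8.png

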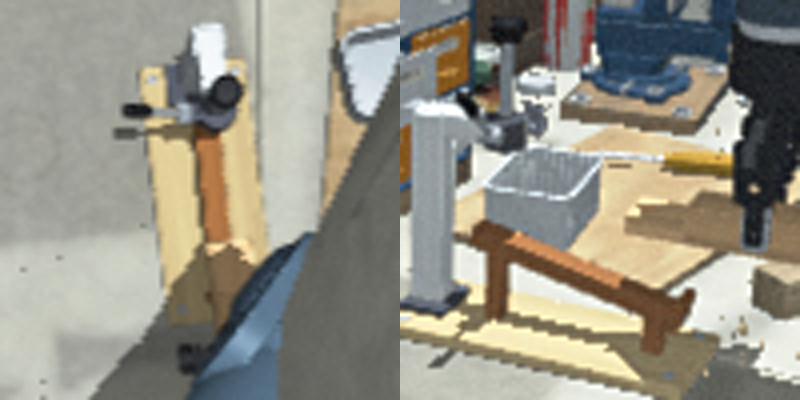

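```bash
python3 - <<'E'
from h import *
fT=arm.grab_frame("top");fS=arm.grab_frame("side")
import pickle;pickle.dump((fT,fS),open('f2.pkl','wb'))
x=cv2.resize(fT["frame"][195:250,325:370],None,fx=10,fy=10,interpolation=cv2.INTER_NEAREST)
o=np.array([.5421,-.1813]);a=np.radians(7.41);R=np.array([[np.cos(a),-np.sin(a)],[np.sin(a),np.cos(a)]])
def P(x,y,z): return np.r_[o+R@[x,y],z]
c,s=np.cos(np.radians(12)),np.sin(np.radians(12))
def Q(x,y,z): return P(-99.7e-3+c*x-s*z,y,.06+s*x+c*z)
def dot(p,col):
    q=(proj(fT,p)[0]-[325,195]+.5)*10; cv2.circle(x,(int(q[0]),int(q[1])),3,col,-1)
for t in np.arange(0,.19,.02):
    for y in(-.012,.012): dot(Q(t,y,0),(255,0,255))
for y in(-.021,.021):
    dot(P(-.055,y+.001,.14),(0,255,0));dot(P(-.105,y+.001,.14),(0,255,0));dot(P(-.105,y+.001,.156),(255,255,0))
cv2.imwrite('pics/a9.png',x)
E
```

```text
(no output)
```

View pics/a9.png

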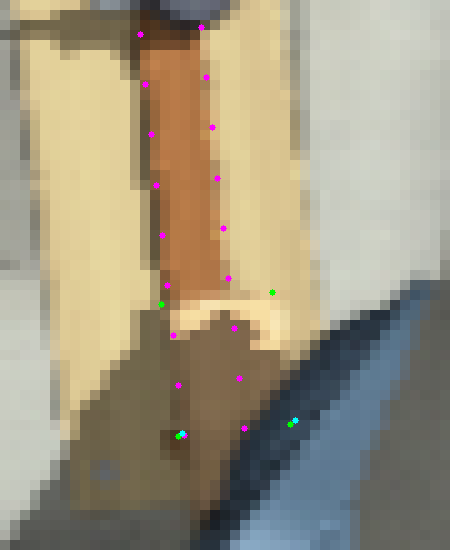

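>>> drive_tool --plan '[1,-0.003,-0.1,0.002,0,1,-0.006,-0.2,0.002,0,1,-0.008,-0.3,0.002,0,1,-0.009,-0.4,0.002,0,1,-0.009,-0.485,0.002,0]'

```text
time_s: 11.6
ee_pos: [0.5263, -0.181, 0.1311]
eef_rot: [-179.8, 0.0, -82.6]
force: [-0.9, -0.7, -1.8]
opening: 0.485
```

```bash
python3 go.py 0.5241 -0.1801 0.105 -82.6;  python3 - <<'E'
from h import *
fT=arm.grab_frame("top");fS=arm.grab_frame("side");a=fT["frame"];b=fS["frame"]
x=cv2.resize(a[165:265,290:390],None,fx=4,fy=4,interpolation=cv2.INTER_CUBIC);y=cv2.resize(b[150:250,275:375],None,fx=4,fy=4,interpolation=cv2.INTER_CUBIC)
cv2.imwrite('pics/b1.png',np.hstack([x,y]))
E
```

```text
t 11.6 pos [ 0.5263 -0.181   0.1311] rot [-1.7981e+02  5.0000e-02 -8.2550e+01] q [-2.56e+01  2.21e+01 -9.80e+00  5.80e+01  1.00e-01  1.47e+02] F [-0.9 -0.7 -1.8] op 0.485
shift [-0.0038  0.0073  0.087 ] turn 0.0001
```

View pics/b1.png

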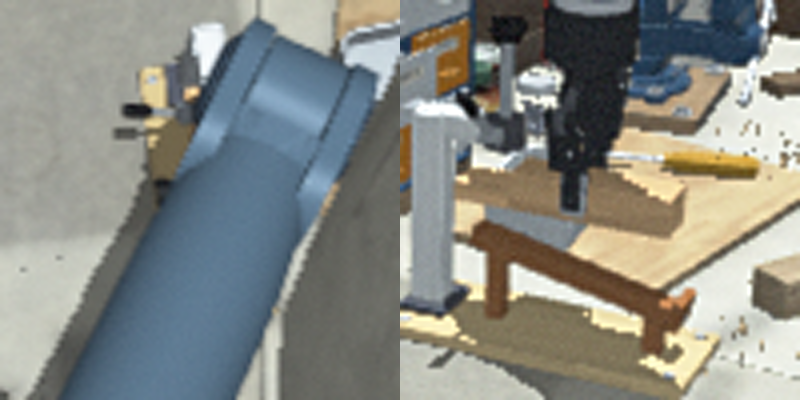

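The bar is over the rail with its tip under the rod. I'll lower gently with a lighter grip so it can tilt.

>>> drive_tool --plan '[1,-0.004,0.004,0.03,0,1,-0.004,0.007,0.055,0,1,-0.004,0.007,0.07,0,1,-0.004,0.007,0.085,0]' --force 20

```text
time_s: 12.2
ee_pos: [0.5249, -0.1803, 0.1052]
eef_rot: [-179.7, 0.0, -82.5]
force: [-0.7, 0.2, -2.0]
opening: 0.48
```

>>> drive_tool --plan '[1,0,0,0.01,0,1,0,0,0.02,0,1,0,0,0.02,0]'

```text
time_s: 12.58
ee_pos: [0.5253, -0.1805, 0.0997]
eef_rot: [-179.7, -0.0, -82.5]
force: [-2.9, 0.3, 3.8]
opening: 0.48
```

```bash
python3 go.py 0.5241 -0.1801 0.085 -82.6;  python3 - <<'E'
from h import *
fS=arm.grab_frame("side");b=fS["frame"]
y=cv2.resize(b[150:250,275:375],None,fx=6,fy=6,interpolation=cv2.INTER_CUBIC)
cv2.imwrite('pics/b2.png',y)
E
```

```text
t 12.57 pos [ 0.5253 -0.1805  0.0997] rot [-1.7968e+02 -2.0000e-02 -8.2510e+01] q [-25.6  23.3 -12.9  53.5   0.2 146.9] F [-2.9  0.3  3.8] op 0.48
shift [-0.002   0.004   0.0491] turn 0.0002
```

View pics/b2.png

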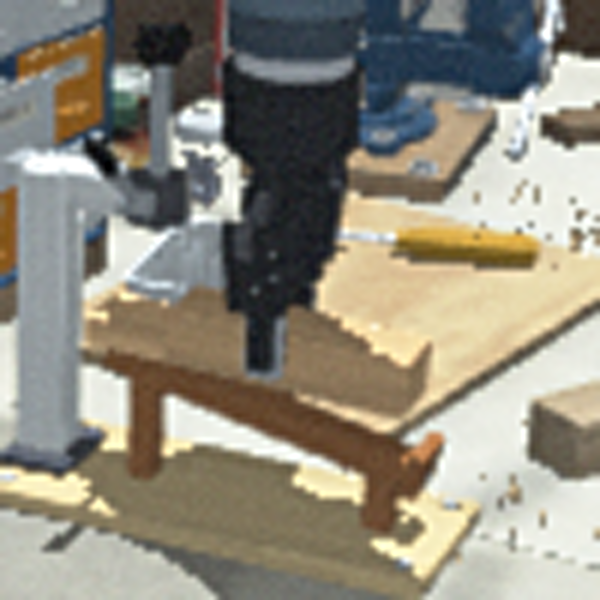

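Contact is at the upper end and the bar is starting to tilt in the grip, as intended. I'll keep going down.

>>> drive_tool --plan '[1,0,0,0.01,0,1,0,0,0.02,0,1,0,0,0.03,0,1,0,0,0.03,0]'

```text
time_s: 13.12
ee_pos: [0.5255, -0.1808, 0.0906]
eef_rot: [-179.7, -0.0, -82.5]
force: [-1.2, -0.3, 4.6]
opening: 0.485
```

>>> drive_tool --plan '[1,0,0,0.01,0,1,0,0,0.02,0,1,0,0,0.02,0]'

```text
time_s: 13.5
ee_pos: [0.5253, -0.1809, 0.0841]
eef_rot: [-179.7, -0.0, -82.5]
force: [-2.1, -0.7, 3.0]
opening: 0.478
```

```bash
python3 go.py 0.5241 -0.1801 0.085 -82.6;  python3 - <<'E'
from h import *
fS=arm.grab_frame("side");b=fS["frame"]
y=cv2.resize(b[150:250,275:375],None,fx=6,fy=6,interpolation=cv2.INTER_CUBIC)
cv2.imwrite('pics/b3.png',y)
E
```

```text
t 13.5 pos [ 0.5253 -0.1809  0.0841] rot [-1.7972e+02 -4.0000e-02 -8.2540e+01] q [-2.560e+01  2.420e+01 -1.420e+01  5.140e+01  1.000e-01  1.469e+02] F [-2.1 -0.7  3. ] op 0.478
shift [-0.003   0.0036 -0.0031] turn 0.0002
```

View pics/b3.png

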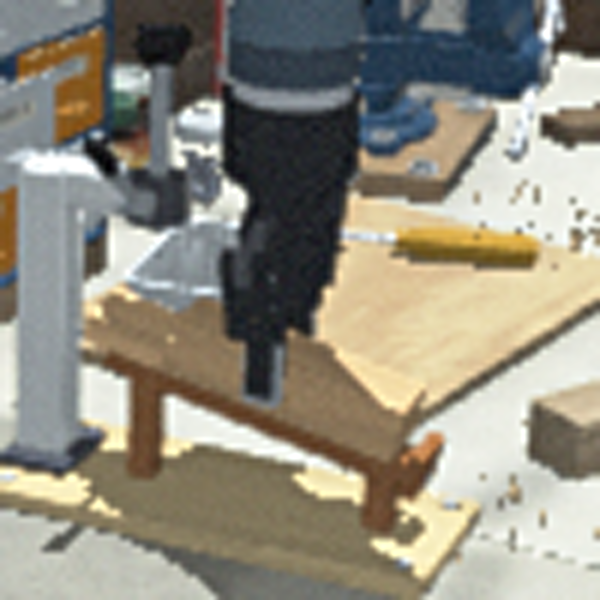

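>>> drive_tool --plan '[1,0,0.005,0.004,0,1,0,0.01,0.005,0,1,0,0.01,0.005,0]'

```text
time_s: 13.92
ee_pos: [0.524, -0.1812, 0.0835]
eef_rot: [-179.5, -0.1, -82.5]
force: [1.6, -0.7, 5.7]
opening: 0.478
```

>>> drive_tool --plan '[1,0,0.005,0.001,0,1,0,0.01,0.002,0,1,0,0.01,0.002,0]'

```text
time_s: 14.3
ee_pos: [0.5211, -0.1816, 0.0828]
eef_rot: [-179.5, -0.1, -82.5]
force: [1.5, 0.3, 3.5]
opening: 0.483
```

```bash
python3 go.py 0.5241 -0.1801 0.085 -82.6;  python3 - <<'E'
from h import *
fS=arm.grab_frame("side");b=fS["frame"]
y=cv2.resize(b[190:240,310:360],None,fx=12,fy=12,interpolation=cv2.INTER_CUBIC)
cv2.imwrite('pics/b4.png',y)
E
```

```text
t 14.3 pos [ 0.5211 -0.1816  0.0828] rot [-1.795e+02 -5.000e-02 -8.250e+01] q [-25.9  23.7 -15.1  50.7   0.2 146.6] F [1.5 0.3 3.5] op 0.483
shift [-0.0036 -0.0108 -0.0071] turn 0.0003
```

View pics/b4.png

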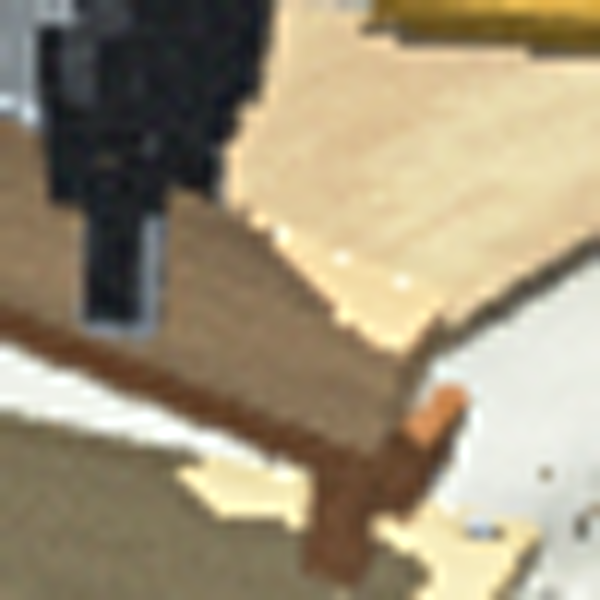

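>>> drive_tool --plan '[1,0,0.005,0.001,0,1,0,0.01,0.002,0,1,0,0.01,0.002,0]'

```text
time_s: 14.72
ee_pos: [0.5178, -0.182, 0.0821]
eef_rot: [-179.5, -0.1, -82.5]
force: [0.5, -0.9, 3.8]
opening: 0.482
```

>>> drive_tool --plan '[1,0,0.005,0.001,0,1,0,0.007,0.001,0,1,0,0.007,0.001,0]'

```text
time_s: 15.1
ee_pos: [0.5173, -0.1822, 0.082]
eef_rot: [-179.3, -0.0, -82.5]
force: [6.7, 0.2, 0.1]
opening: 0.478
```

```bash
python3 go.py 0.5241 -0.1801 0.085 -82.6;  python3 - <<'E'
from h import *
fS=arm.grab_frame("side");b=fS["frame"]
y=cv2.resize(b[190:240,310:360],None,fx=12,fy=12,interpolation=cv2.INTER_CUBIC)
cv2.imwrite('pics/b5.png',y)
E
```

```text
t 15.1 pos [ 0.5173 -0.1822  0.082 ] rot [-1.7935e+02 -4.0000e-02 -8.2500e+01] q [-26.2  23.3 -15.9  50.2   0.3 146.3] F [6.7 0.2 0.1] op 0.478
shift [-0.0039 -0.0235 -0.0096] turn 0.0003
```

View pics/b5.png

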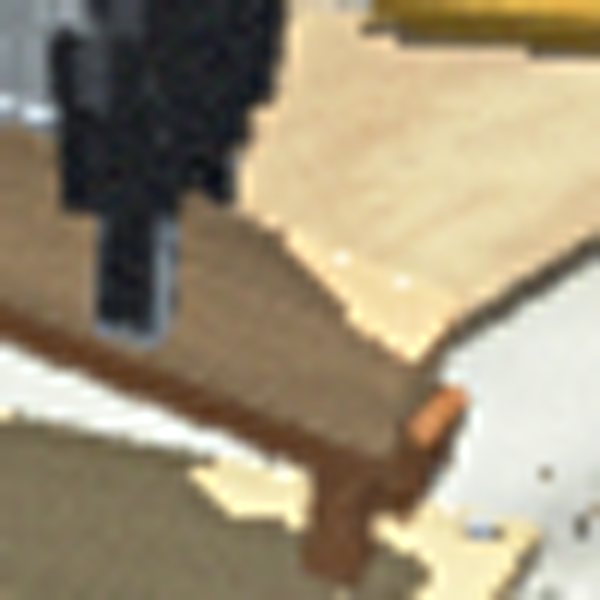

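Fx reads 6.7 N, so the bar is against the lip. I'll release it and rise.

>>> drive_tool --plan '[1,0,-0.002,0,0,0,0,-0.002,0,0,-0.5,0,-0.002,0,0,-1,0,-0.002,0,0,-1,0,-0.002,0,0]'

```text
time_s: 15.78
ee_pos: [0.5175, -0.1819, 0.0818]
eef_rot: [-179.4, -0.0, -82.5]
force: [0.1, 0.1, 0.9]
opening: 1.003
```

>>> drive_tool --plan '[-1,0,0,0,0,-1,0,0.05,-0.1,0,-1,0,0.15,-0.3,0,-1,0,0.25,-0.5,0,-1,0,0.35,-0.65,0]'

```text
time_s: 16.4
ee_pos: [0.411, -0.1959, 0.277]
eef_rot: [-179.4, -0.1, -82.5]
force: [0.5, -0.5, -0.9]
opening: 1.001
```

```bash
python3 go.py 0.5241 -0.1801 0.085 -82.6;  python3 - <<'E'
from h import *
fT=arm.grab_frame("top");fS=arm.grab_frame("side");a=fT["frame"];b=fS["frame"]
x=cv2.resize(a[165:265,290:390],None,fx=4,fy=4,interpolation=cv2.INTER_CUBIC);y=cv2.resize(b[150:250,275:375],None,fx=4,fy=4,interpolation=cv2.INTER_CUBIC)
cv2.imwrite('pics/b6.png',np.hstack([x,y]))
E
```

```text
t 16.4 pos [ 0.411  -0.1959  0.277 ] rot [-1.7935e+02 -6.0000e-02 -8.2470e+01] q [-33.7   6.6  -8.3  74.5   0.4 138.7] F [ 0.5 -0.5 -0.9] op 1.001
shift [-0.0035 -0.3735  0.6443] turn 0.0004
```

View pics/b6.png

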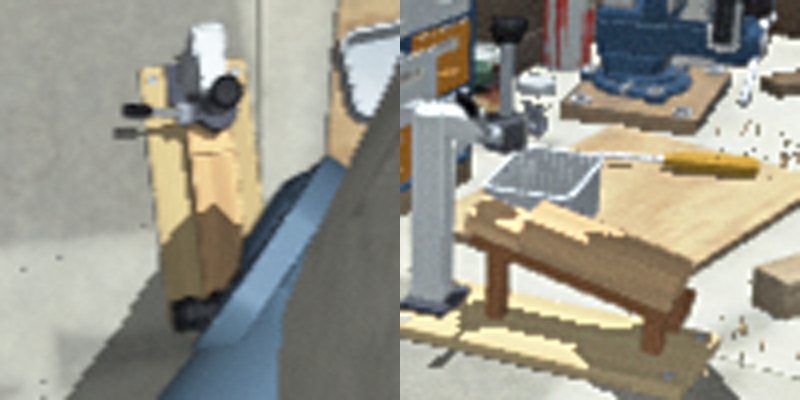

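```bash
cat > ov.py <<'E'
from h import *
import sys
fT=arm.grab_frame("top");fS=arm.grab_frame("side")
o=np.array([.5421,-.1813]);a=np.radians(7.41);R=np.array([[np.cos(a),-np.sin(a)],[np.sin(a),np.cos(a)]])
def P(x,y,z): return np.r_[o+R@[x,y],z]
c,s=np.cos(np.radians(12)),np.sin(np.radians(12))
def Q(x,y,z): return P(-99.7e-3+c*x-s*z,y,.06+s*x+c*z)
out=[]
for f,b in((fT,(325,190,370,250)),(fS,(285,145,355,240))):
    k=580/(b[3]-b[1])
    x=cv2.resize(f["frame"][b[1]:b[3],b[0]:b[2]],None,fx=k,fy=k,interpolation=cv2.INTER_NEAREST)
    def dot(p,col):
        q=(proj(f,p)[0]-[b[0],b[1]]+.5)*k; cv2.circle(x,(int(q[0]),int(q[1])),2,col,-1)
    for y in(-.021,.021):
        for t in np.arange(0,.141,.014): dot(Q(t,y,.034),(255,0,255))
        for t in(.14,.165,.19): dot(Q(t,y,.018),(0,0,255))
    out.append(x)
out[1]=out[1][:, :430]
cv2.imwrite(sys.argv[1],np.hstack([out[0][:,:360],out[1]]))
E
python3 ov.py pics/b7.png
```

```text
(no output)
```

View pics/b7.png

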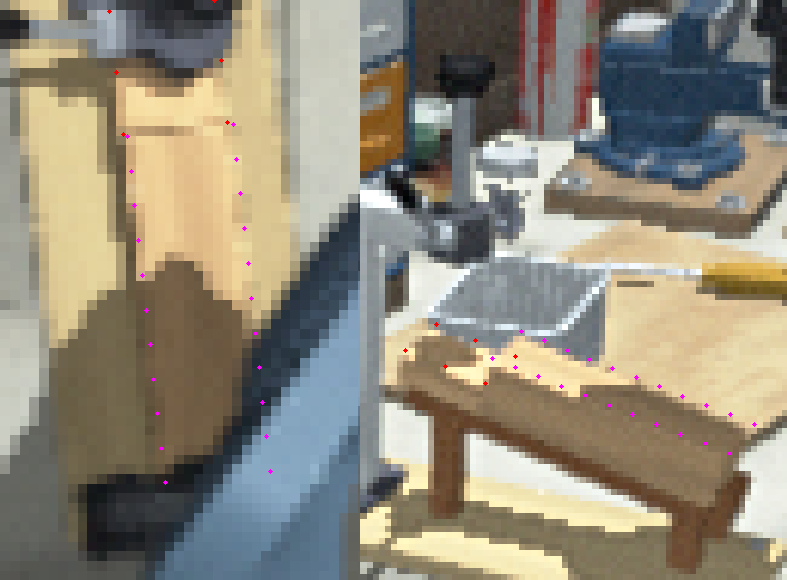

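The bar is seated: the step line and both edges match the seated model to within about 2 mm. Next I'll shut the fingers, rise, and go over the knob.

```bash
python3 go.py 0.5996 -0.1738 0.33 -82.5
```

```text
t 16.6 pos [ 0.4122 -0.1964  0.2763] rot [-1.7924e+02 -1.5000e-01 -8.2550e+01] q [-33.7   6.6  -8.4  74.3   0.4 138.8] F [-0.7 -0.1 -0.9] op 1.002
shift [ 0.0067 -0.6316 -0.1706] turn -0.0001
```

>>> drive_tool --plan '[1,0,-0.02,-0.18,0,1,0,-0.2,-0.19,0,1,0.004,-0.4,-0.18,0,1,0.0067,-0.55,-0.18,0,1,0.0067,-0.632,-0.175,0]'

```text
time_s: 17.23
ee_pos: [0.6018, -0.1726, 0.3276]
eef_rot: [-179.5, -0.0, -82.4]
force: [-0.1, -0.6, -0.3]
opening: 0.001
```

```bash
python3 go.py 0.5996 -0.1738 0.29 -82.5;python3 - <<'E'
from h import *
fT=arm.grab_frame("top");fS=arm.grab_frame("side");a=fT["frame"];b=fS["frame"]
x=cv2.resize(a[145:245,290:390],None,fx=4,fy=4,interpolation=cv2.INTER_CUBIC);y=cv2.resize(b[110:210,255:355],None,fx=4,fy=4,interpolation=cv2.INTER_CUBIC)
cv2.imwrite('pics/c1.png',np.hstack([x,y]))
E
```

```text
t 17.23 pos [ 0.6018 -0.1726  0.3276] rot [-1.7945e+02 -1.0000e-02 -8.2430e+01] q [-21.9  28.4  29.3  90.4   0.3 150.5] F [-0.1 -0.6 -0.3] op 0.001
shift [0.003  0.0089 0.1251] turn 0.0002
```

View pics/c1.png

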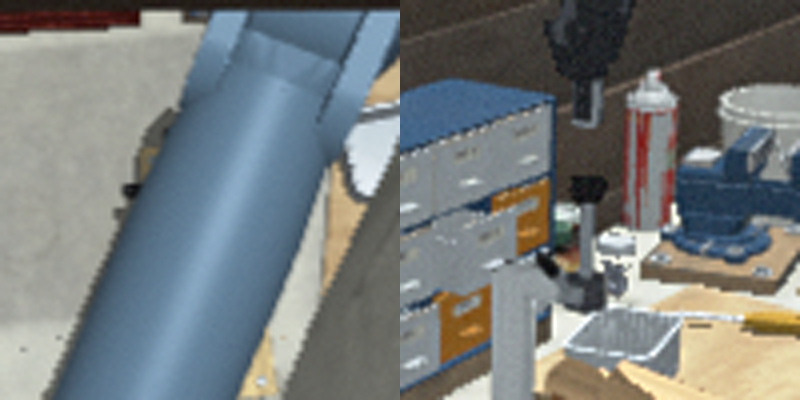

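The fingertip at (588,125) is in line with the knob at (588,180). I'll press down in stages.

>>> drive_tool --plan '[1,0.003,0.009,0.06,0,1,0.003,0.009,0.11,0,1,0.003,0.009,0.15,0,1,0.003,0.009,0.17,0,1,0.003,0.009,0.17,0]'

```text
time_s: 17.95
ee_pos: [0.5992, -0.1737, 0.2756]
eef_rot: [-179.5, 0.0, -82.4]
force: [-0.3, -0.6, 0.2]
opening: 0.002
```

```bash
python3 go.py 0.5996 -0.1738 0.245 -82.5;python3 - <<'E'
from h import *
fS=arm.grab_frame("side");b=fS["frame"]
y=cv2.resize(b[130:230,265:365],None,fx=5,fy=5,interpolation=cv2.INTER_CUBIC)
cv2.imwrite('pics/c2.png',y)
E
```

```text
t 17.95 pos [ 0.5992 -0.1737  0.2756] rot [-1.7952e+02  4.0000e-02 -8.2410e+01] q [-22.1  27.2  19.7  82.1   0.3 150.3] F [-0.3 -0.6  0.2] op 0.002
shift [ 0.0006 -0.0005  0.1019] turn 0.0003
```

View pics/c2.png

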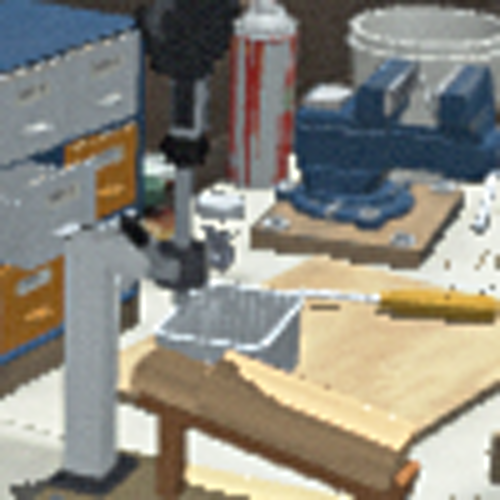

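>>> drive_tool --plan '[1,0.0005,0,0.02,0,1,0.0005,0,0.04,0,1,0.0005,0,0.06,0,1,0.0005,0,0.08,0,1,0.0005,0,0.1,0]'

```text
time_s: 18.62
ee_pos: [0.6001, -0.1741, 0.2457]
eef_rot: [-179.4, -0.0, -82.4]
force: [1.3, 0.1, 2.6]
opening: -0.001
```

>>> drive_tool --plan '[1,0,0,0.01,0,1,0,0,0.02,0,1,0,0,0.02,0]'

```text
time_s: 19.0
ee_pos: [0.5998, -0.174, 0.2391]
eef_rot: [-179.5, 0.0, -82.4]
force: [0.6, -0.4, 0.8]
opening: -0.001
```

```bash
python3 go.py 0.5996 -0.1738 0.232 -82.5;python3 - <<'E'
from h import *
fS=arm.grab_frame("side");b=fS["frame"]
y=cv2.resize(b[150:230,275:355],None,fx=7,fy=7,interpolation=cv2.INTER_CUBIC)
cv2.imwrite('pics/c3.png',y)
E
```

```text
t 19.0 pos [ 0.5998 -0.174   0.2391] rot [-1.795e+02  3.000e-02 -8.241e+01] q [-22.1  27.2  14.4  76.7   0.3 150.3] F [ 0.6 -0.4  0.8] op -0.001
shift [-0.0006  0.0009  0.0236] turn 0.0002
```

View pics/c3.png

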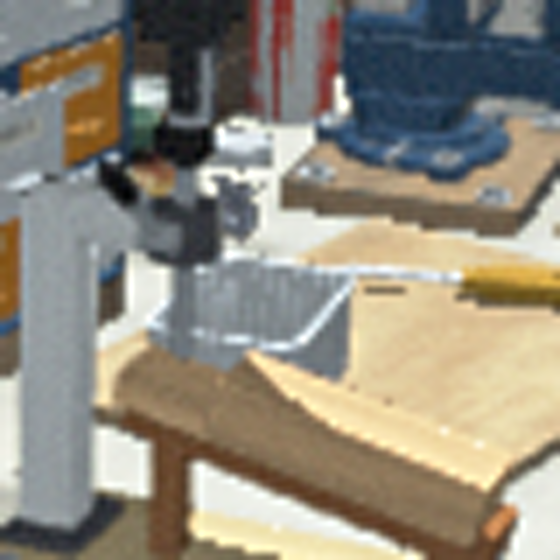

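>>> drive_tool --plan '[1,0,0,0.006,0,1,0,0,0.012,0,1,0,0,0.018,0]'

```text
time_s: 19.42
ee_pos: [0.5998, -0.1739, 0.2337]
eef_rot: [-179.5, 0.0, -82.4]
force: [-0.3, -0.7, 2.7]
opening: 0.0
```

>>> drive_tool --plan '[1,0,0,0.006,0,1,0,0,0.01,0]'

```text
time_s: 19.68
ee_pos: [0.5998, -0.1739, 0.2316]
eef_rot: [-179.5, -0.0, -82.4]
force: [-2.3, 0.8, 11.8]
opening: -0.0
```

>>> drive_tool --plan '[1,0,0,0.005,0,1,0,0,0.005,0]'

```text
time_s: 19.92
ee_pos: [0.5998, -0.1739, 0.2316]
eef_rot: [-179.4, -0.1, -82.4]
force: [-2.7, 1.4, 9.0]
opening: 0.001
```

The rod stopped at TCP z=0.2316 with 12 N, so it is touching the step. I'll lift off and locate the lever.

>>> drive_tool --plan '[1,0,0,-0.03,0,1,0,0,-0.15,0,1,0,0,-0.3,0,1,0,-0.0,-0.3,0]'

```text
time_s: 20.42
ee_pos: [0.6005, -0.1746, 0.3257]
eef_rot: [-179.0, -0.3, -82.4]
force: [0.3, -0.1, -0.2]
opening: -0.0
```

```bash
python3 - <<'E'
from h import *
import pickle;T,S=pickle.load(open('f0.pkl','rb'))
o=np.array([.5421,-.1813]);a=np.radians(7.41);R=np.array([[np.cos(a),-np.sin(a)],[np.sin(a),np.cos(a)]])
h=cv2.cvtColor(T["frame"],cv2.COLOR_BGR2HSV)
m=np.zeros(h.shape[:2],bool);m[190:197,319:330]=h[190:197,319:330,2]<70
ys,xs=np.nonzero(m);print(np.c_[xs,ys].tolist())
W=ray(T,np.c_[xs,ys],.239);print('world',W.mean(0),'rest',(R.T@(W.mean(0)[:2]-o)), (R.T@(W[:,:2]-o).T).min(1),(R.T@(W[:,:2]-o).T).max(1))
E
python3 go.py 0.5996 -0.1738 0.32 -82.5
python3 - <<'E'
from h import *
fS=arm.grab_frame("side");b=fS["frame"]
y=cv2.resize(b[140:220,275:355],None,fx=7,fy=7,interpolation=cv2.INTER_CUBIC)
cv2.imwrite('pics/c4.png',y)
E
```

```text
[[321, 191], [322, 191], [323, 191], [324, 191], [325, 191], [326, 191], [321, 192], [322, 192], [323, 192], [324, 192], [325, 192], [326, 192], [327, 192], [321, 193], [322, 193], [323, 193], [324, 193], [325, 193], [326, 193], [327, 193]]
world [ 0.59116299 -0.09869616  0.239     ] rest [0.05930655 0.0755864 ] [0.05455176 0.06445169] [0.06430401 0.08606144]
t 20.43 pos [ 0.6005 -0.1746  0.3257] rot [-179.03   -0.25  -82.41] q [-22.2  27.7  27.8  89.2   0.3 150.3] F [ 0.3 -0.1 -0.2] op -0.0
shift [-0.0033  0.0029  0.0188] turn 0.0003
```

View pics/c4.png

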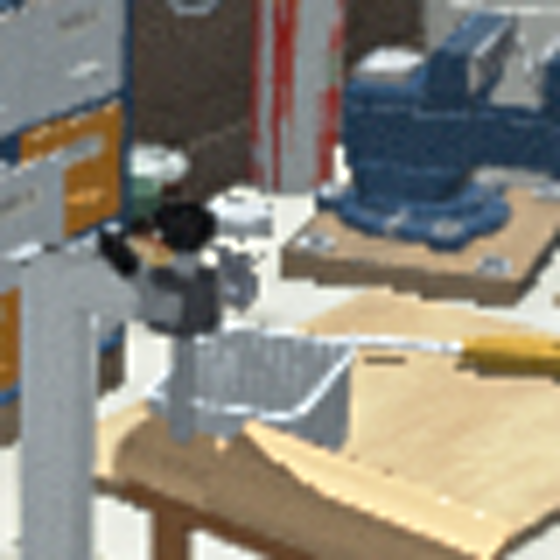

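The rod tip is on the step (180,435). The lever's grip at (118,250) is still up. I'll move over it.

```bash
python3 go.py 0.5893 -0.0945 0.27 -82.5
```

```text
t 20.48 pos [ 0.5999 -0.1744  0.3232] rot [-1.792e+02 -1.500e-01 -8.241e+01] q [-22.2  27.7  27.6  89.1   0.3 150.3] F [-0.2 -0.4 -1.1] op 0.002
shift [-0.269   0.0022  0.1767] turn 0.0003
```

>>> drive_tool --plan '[1,-0.13,0.001,0,0,1,-0.269,0.002,0.02,0,1,-0.269,0.002,0.1,0,1,-0.269,0.002,0.17,0,1,-0.269,0.002,0.177,0]'

```text
time_s: 21.1
ee_pos: [0.5874, -0.0938, 0.2666]
eef_rot: [-179.5, -0.0, -82.4]
force: [-0.0, 0.4, 0.1]
opening: 0.001
```

```bash
python3 go.py 0.5876 -0.0816 0.197 -82.5
python3 - <<'E'
from h import *
fS=arm.grab_frame("side");b=fS["frame"]
y=cv2.resize(b[130:210,260:340],None,fx=7,fy=7,interpolation=cv2.INTER_CUBIC)
cv2.imwrite('pics/c5.png',y)
E
```

```text
t 21.1 pos [ 0.5874 -0.0938  0.2666] rot [-1.7954e+02 -1.0000e-02 -8.2400e+01] q [-15.3  23.4  12.5  78.7   0.2 157.1] F [-0.   0.4  0.1] op 0.001
shift [-0.0404 -0.0042  0.2322] turn 0.0003
```

View pics/c5.png

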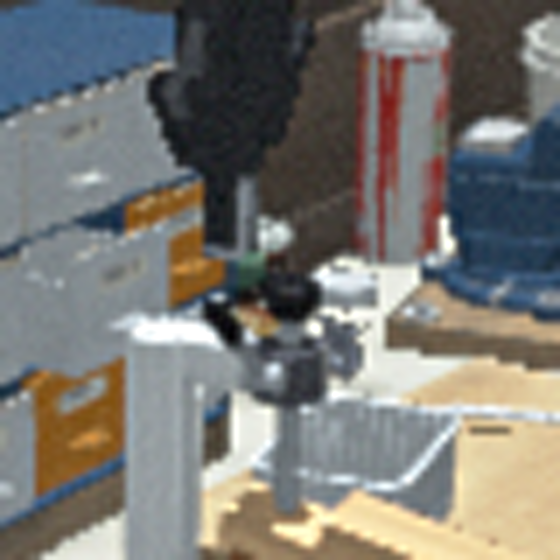

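>>> drive_tool --plan '[1,-0.005,-0.004,0.04,0,1,-0.01,-0.004,0.08,0,1,-0.015,-0.004,0.12,0,1,-0.02,-0.004,0.15,0,1,-0.025,-0.004,0.17,0]'

```text
time_s: 21.78
ee_pos: [0.5885, -0.0864, 0.2161]
eef_rot: [-179.5, -0.0, -82.4]
force: [-0.2, -0.7, 1.3]
opening: 0.004
```

```bash
python3 go.py 0.5876 -0.0816 0.197 -82.5
python3 - <<'E'
from h import *
fS=arm.grab_frame("side");b=fS["frame"]
y=cv2.resize(b[130:210,260:340],None,fx=7,fy=7,interpolation=cv2.INTER_CUBIC)
cv2.imwrite('pics/c6.png',y)
E
```

```text
t 21.77 pos [ 0.5885 -0.0864  0.2161] rot [-1.7946e+02 -4.0000e-02 -8.2410e+01] q [-14.5  23.7   5.5  71.3   0.2 157.9] F [-0.2 -0.7  1.3] op 0.004
shift [-0.0162  0.0016  0.0637] turn 0.0003
```

View pics/c6.png

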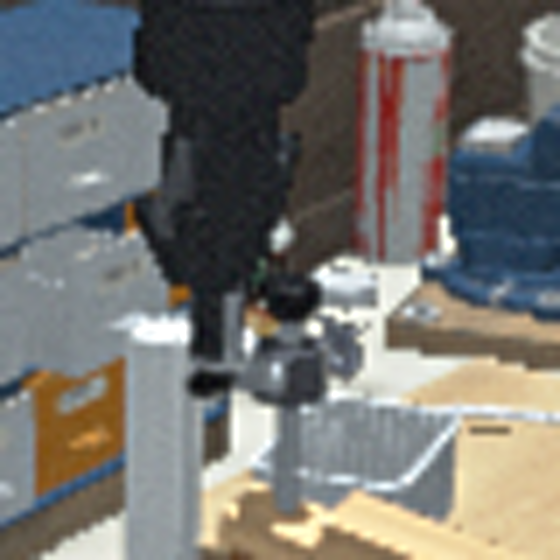

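The lever has swung down and its grip is at (208,382). I'll press on to the end of its travel.

>>> drive_tool --plan '[1,-0.008,0,0.02,0,1,-0.013,0,0.04,0,1,-0.015,0,0.05,0]'

```text
time_s: 22.2
ee_pos: [0.5877, -0.0816, 0.2]
eef_rot: [-179.5, -0.0, -82.4]
force: [0.1, -1.9, 1.5]
opening: 0.002
```

>>> drive_tool --plan '[1,0,0,0.007,0,1,0,0,0.012,0]'

```text
time_s: 22.45
ee_pos: [0.588, -0.0815, 0.1978]
eef_rot: [-179.4, -0.0, -82.4]
force: [-4.6, 0.8, 12.3]
opening: -0.0
```

>>> drive_tool --plan '[1,0,0,0.005,0,1,0,0,0.007,0]'

```text
time_s: 22.7
ee_pos: [0.588, -0.0815, 0.1978]
eef_rot: [-179.4, -0.1, -82.4]
force: [-4.5, 1.3, 12.4]
opening: 0.0
```

The lever stopped at z=0.198 with 12 N, which is its end stop. I'll lift off, move clear and check.

>>> drive_tool --plan '[1,0,0,-0.03,0,1,0,0,-0.15,0,1,0,0,-0.3,0,1,0,0.2,-0.35,0,1,-0.1,0.4,-0.35,0]'

```text
time_s: 23.32
ee_pos: [0.4689, -0.0704, 0.303]
eef_rot: [-179.1, -0.2, -82.5]
force: [0.3, -0.4, 0.4]
opening: -0.001
```

>>> drive_tool --plan '[1,-0.1,0,0,0,1,-0.3,0,0,0,1,-0.45,0,0,0]'

```text
time_s: 23.7
ee_pos: [0.4506, 0.0651, 0.303]
eef_rot: [-179.1, -0.1, -82.5]
force: [1.1, 0.2, -0.5]
opening: 0.001
```

```bash
python3 ov.py pics/d1.png; python3 - <<'E'
from h import *
a=arm.grab_frame("top")["frame"];b=arm.grab_frame("side")["frame"]
x=cv2.resize(a[145:255,190:370],None,fx=2.5,fy=2.5,interpolation=cv2.INTER_CUBIC);y=cv2.resize(b[150:325,155:355],None,fx=1.7,fy=1.57,interpolation=cv2.INTER_CUBIC)
cv2.imwrite('pics/d2.png',np.hstack([x,y[:275]]))
print(arm.get_obs()["time_s"])
E
```

```text
23.9
```

View pics/d1.png

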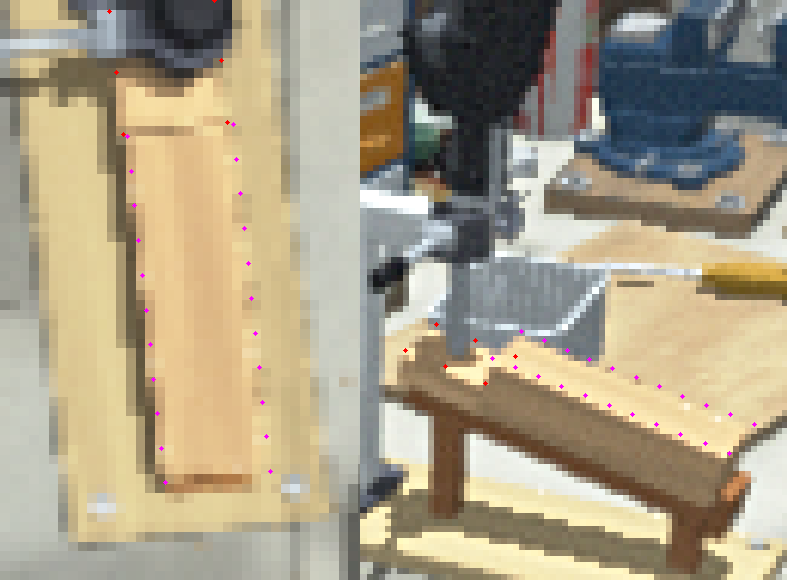

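View pics/d2.png

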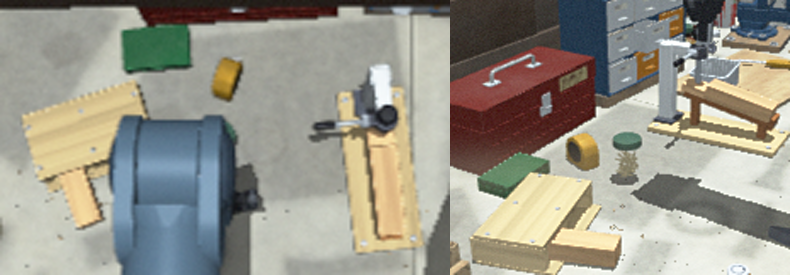

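The lever reads level and the rod is down on the step. The bar looks slightly to the +y side near its foot, so I'll measure that properly against the lip and the board edges.

```bash
python3 - <<'E'
from h import *
f=arm.grab_frame("top");fr=cv2.resize(f["frame"][190:250,325:370],None,fx=1,fy=1).astype(int)
for r in (212,222,232,238,239,240,241):
    print(r,[tuple(f["frame"][r,c][::2][::-1]) for c in range(334,356)] and ' '.join(f"{f['frame'][r,c,2]}/{f['frame'][r,c,0]}" for c in range(332,356)))
E
```

```text
212 224/153 227/154 226/153 225/154 171/113 102/69 130/80 207/124 233/146 237/148 238/150 229/143 223/138 222/134 225/138 229/140 235/148 209/128 204/135 216/143 215/141 215/144 221/151 206/171
222 222/150 222/150 225/152 228/158 227/155 169/112 105/67 112/67 201/121 232/147 236/149 235/148 228/142 223/134 222/135 221/133 225/137 231/142 220/137 217/142 219/146 214/141 206/136 213/141
232 218/144 219/146 221/150 224/152 229/156 229/157 184/124 118/76 100/63 201/120 235/147 234/146 229/142 228/140 228/140 225/137 223/137 224/138 230/142 230/148 225/149 218/145 205/136 201/132
238 223/151 223/151 220/146 220/146 225/152 229/156 229/156 185/122 119/79 175/105 226/137 233/143 223/134 222/134 223/134 232/142 231/141 231/154 226/143 231/149 221/147 217/146 212/147 198/140
239 216/143 223/149 220/147 220/148 225/153 229/157 229/159 227/155 169/111 125/75 190/112 200/107 173/84 146/65 154/71 167/70 175/71 177/76 193/92 219/136 227/153 222/150 191/164 171/182
240 208/140 223/151 218/148 216/154 223/155 228/156 229/156 227/155 182/121 127/84 161/81 176/80 181/88 186/92 199/103 186/99 196/103 202/113 192/113 213/136 226/153 210/142 208/209 216/232
241 206/137 226/153 212/173 197/199 213/181 228/159 230/159 225/154 222/150 225/152 214/139 198/126 221/149 229/158 227/156 229/157 228/156 224/151 222/148 223/148 225/153 225/155 185/134 190/165
```

```bash
python3 - <<'E'
from h import *
f=arm.grab_frame("top")
o=np.array([.5421,-.1813]);a=np.radians(7.41);R=np.array([[np.cos(a),-np.sin(a)],[np.sin(a),np.cos(a)]])
def rest(u,v,off=.034):
    z=.1
    for _ in range(8):
        r=R.T@(ray(f,(u,v),z)[0,:2]-o)
        z=.06+np.tan(np.radians(12))*(r[0]+.0997)+off/np.cos(np.radians(12))
    return r.round(4)
for L,Rr,v in((338.47,349.5,212),(339.6,350.5,222),(340.65,350.8,232)): print('bar',rest(L,v),rest(Rr,v),(rest(L,v)+rest(Rr,v))[1]/2)
print('lip',rest(341.5,239.5,.01),rest(350.6,239.5,.01))
# board edges, same rows (z=.014)
for r in(205,215,225,235):
    row=f["frame"][r,320:365].astype(int); print(r,' '.join(f"{p[2]}/{p[0]}" for p in row[:16]),'|',' '.join(f"{p[2]}/{p[0]}" for p in row[28:44]))
E
```

```text
bar [-0.0017  0.0215] [-0.0064 -0.0205] 0.0004999999999999987
bar [-0.0399  0.0213] [-0.0445 -0.0202] 0.0005500000000000001
bar [-0.0781  0.0215] [-0.0823 -0.0172] 0.002149999999999999
lip [-0.1054  0.0191] [-0.1092 -0.0162]
205 161/153 162/153 157/149 152/145 152/145 151/144 149/143 182/138 215/145 222/148 224/152 225/152 227/154 226/153 225/153 172/114 | 231/149 222/148 216/143 215/143 213/142 209/138 166/128 172/162 201/190 201/190 203/192 202/191 199/190 202/192 202/194 202/193
215 159/151 157/149 156/148 156/148 154/146 157/148 160/152 161/152 149/124 191/128 222/150 224/152 224/151 224/153 226/153 226/153 | 231/143 239/161 230/155 217/144 217/145 218/145 217/144 181/135 188/175 201/192 198/190 197/189 201/193 201/193 200/194 203/195
225 193/184 192/182 193/183 192/182 193/181 192/181 192/181 193/182 190/179 153/139 195/133 223/153 221/149 223/149 225/151 228/155 | 223/135 229/141 236/153 229/152 219/146 217/144 210/141 209/140 198/142 198/174 202/193 199/192 204/195 205/196 203/195 203/194
235 200/194 197/189 201/192 200/192 199/192 199/191 197/188 201/193 197/188 197/191 146/138 189/128 220/147 219/146 223/150 222/150 | 226/139 226/138 229/141 239/167 234/165 221/149 210/138 199/131 205/138 222/153 215/181 204/196 199/191 197/190 198/189 146/140
```

The measurement gives the bar's middle line within about 1 mm of the lip's centre, and its edges sit at ±21 mm along its length. That is well inside tolerance, so I'll hand in.

```bash
python3 -c "
from cell import arm
print(arm.finish_job()); print(arm.get_obs()['time_s'])"
```

```text
the job is handed in; nothing more can be done
None
the job is handed in; nothing more can be done
```

The stepped bar is on the rail with its step up and its plain end at the lip, the rod is down on the step, and the lever is locked. I handed the job in at about 24 s of the 72 s allowed; no verdict was reported.

**What I did:**
- I pulled the bar out of the rack, set it down on the table and took it again nearer its middle. I turned it end for end on the way to the rest.
- On the rail I let it tilt to the slope in a light grip, slid it down until it met the lip (about 7 N), and let go.
- I pressed the rod down until it stopped on the step, with the knob's top at z = 0.232 m and 12 N. That matches the expected height.
- I then pressed the lever to its end stop, at z = 0.198 m and 12 N. That is level.

**Last checks:**
- **Position:** the top view puts the bar's middle line 0.5 to 2 mm from the rail's, about 1 mm from the lip's centre. Its direction is within about 2°, and the step is where a seated bar's should be.
- **Rod and lever:** the side view shows the rod tip on the step and the lever down.
- **Other things:** I only judged these by eye. The plain bar, green block and tape measure look unmoved in the last pictures, and so does the jar in the side view. The roll of masking tape was outside those pictures, but the arm never went near it.

**What disagreed:** the side camera shows everything on the rest about 1 px away from where the top camera puts it. For the sideways position I trusted the top view. The bar's right edge was weak in the lowest row I measured, so the 2 mm reading there is the least certain.

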